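# Tip a sample tube into the cold box through its slotted cover

## Task

Bring the sample tube to bed in the cold box: carry the steel boat level by its orange grip, lower it through the slot in the cover until you feel it rest lightly on the cushioned bed inside, and only then tip it there so that the tube slides out. Draw the empty boat out again and stand it back in the middle of its green mat. The boat must never touch the cover plate, must be set on the bed gently, and the other things on the bench stay where they are.

Things in the scene. Friction and masses are not known exactly. Their poses are not given: they have to be found in the camera images.
- boat_grip (a point): middle of the orange grip block of the loose steel transfer boat (100 to 160 g). The block is 24 mm (boat's x) by 12 mm (boat's y: take it across these two flat sides) by 34 mm high, ribbed black; it sits on a 6 x 8 mm stem that rises from the boat's rear end. This point is 140 mm above the boat's underside and 26 mm behind the middle of its tray. Axes are the boat's: +x from the open pouring end to the stem end, z up
- boat_tray (a point): top of the tray floor of the boat, 3 mm above its underside, in the middle of its length and width. The tray is 58 mm long (x) and 22 mm wide (y) outside, with 2 mm side walls to 16 mm above the underside, closed at the stem end (+x) and open without a lip at the pouring end (-x). Inside it is polished (friction about 0.25): the tube begins to slide when the tray is tipped, pouring end down, by some 0.2 to 0.35 rad; 0.6 to 0.75 rad empties it surely. Axes are the boat's
- transfer_boat: the boat itself; origin in the middle of the tray's underside, axes as above. At the start it stands upright on the green mat with the tube in its tray, pouring end roughly towards the robot
- tube_mid (a point): middle of the sample tube, a white 1.5 ml snap-lid micro tube 41 mm long and 15 mm over the lid, 10 to 17 g, lying loose in the tray with its tapered tip towards the pouring end; its own z axis runs from tip to lid
- sample_tube: the sample tube itself; origin at its tip
- cold_box: fixed white cold box with a blue band, 160 mm (x) by 130 mm (y) by 118 mm high, walls 9 mm, origin in the middle of its underside (on the bench), front to -x (towards the robot). Inside is a level blue cushioned bed that fills it wall to wall. Its height is set differently each time and is not reported: its top is 29 to 51 mm above the bench. It gives on a light spring (600 N/m, 8 mm travel, then it is hard), so it must be found by touch
- slot_cover: fixed steel cover plate on the cold box, 166 x 136 x 6 mm, underside 118 mm and top 124 mm above the bench; origin in the middle of its underside, axes as the cold box
- slot_mid (a point): middle of the slot in the cover plate, on the plate's upper face, 15 mm behind (+x) the middle of the plate. The slot is 82 mm long (x) and 32 mm wide (y), outlined in yellow, and goes straight through. From the slot middle the free bed reaches 86 mm forward (-x) to the front wall and 56 mm back (+x) to the rear wall
- boat_mat: fixed green mat, 130 x 110 x 3 mm, origin in the middle of its underside on the bench; it may lie at the left or at the right of the bench. When it lies at the left, the vortex mixer (145 mm high) and the mini centrifuge (its raised lid up to about 230 mm high) stand between it and the cold box; over the strip at x = 0.35 to 0.42 m in front of them nothing is higher than 110 mm
- orange_cap_bottle: bystander: 100 ml glass bottle with an orange cap, 56 mm across, 99 mm high; origin at its foot
- red_cap_bottle: bystander: small white bottle with a red cap, 42 mm across, 68 mm high; origin at its foot
- petri_dish: bystander: petri dish 61 mm across, 15 mm high; origin at its foot
- green_tape: bystander: roll of green tape 77 mm across, 19 mm high; origin at its foot
- red_marker: bystander: red and white marker pen lying flat, 126 mm long; origin at its middle, underneath

How it is judged:
By the outcome, as a careful person would: the job done as asked, in the order asked, and still so for the second after the job is handed in, with the robot touching nothing.
It also fails if it takes over 72 s, if anything falls off the work surface, if the arm or the gripper's body presses on something with over 40 N, if the wrist force passes 120 N, or if a joint passes its speed limit or range.

## Robot

A 6-joint arm with a two-finger parallel gripper is mounted at the origin on a cart in front of the work surface, level with it; the furniture and walls round the work are solid. World frame = base frame: x ahead of the robot, y to its left, z up, the work surface at z = 0. Lengths are in m, angles in rad, forces in N, time in s.
With the tool pointing down it reaches from about 0.35 to 0.775 m from the base axis. Payload 7.3 kg.
Tool frame: the origin (TCP) lies midway between the tips of the shut fingers; the grasp point (between the pads) lies 19 mm behind it; z points along the fingers, y is the line along which they close (so a half turn about z gives the same grasp; the last joint's range is limited). The gripper opens to 92 mm and grips with 3 to 60 N. Pads are 19 mm wide; open, the fingers measure 130 mm over their backs; the gripper's body (75 mm by 190 mm) begins 47 mm behind the grasp point.
Start: joints at [-0.146, 0.342, 1.524, -0, 1.275, -0.146], TCP at [0.525, 0, 0.227] pointing down, gripper open.
Joint ranges: [-2.53, 2.53], [-0.77, 2.02], [0.04, 2.7], [-1, 4.14], [0.28, 2.66], [-3.11, 3.11]. Speed limits (rad/s): [2.57, 2.57, 3.14, 3.14, 3.14, 3.14].

## Interface

Orientations are given as [roll, pitch, yaw] about the fixed x, y, z axes, in that order (R = Rz(yaw) Ry(pitch) Rx(roll)).
In Python, from cell import monitor, vision, workorder gives the robot as it stands.
- The arm moves only by the tool move_arm, never from a script. Its argument "rows" is a list of rows, each a list of 5 numbers: the shift along the world's x, y, z in mm, then the turn about the world's z in rad, then the closure, from -1 (fully open) to 1 (shut). A call has 1 to 12 rows; each row shifts and turns the commanded pose from where the row before left it; what a row does not reach is not made up. A row lasts 1/10 s, in which the tool goes at most 50 mm and 8.59 degrees, less where a joint would pass 70% of its speed; a pose out of reach is approached as far as the arm can. A call is refused whole if a number of a shift passes 50 or a number of a turn 0.15, either way. A call with a gripper value outside its range is refused whole. The fingers move at their own pace and stop on an object; "newtons" is the grip in N (left out, the last holds). Time passes only in rows, so rows that do not move let the fingers close. It gives the time, the measured TCP pose, the force, the opening and the grip force at its end, in the units of the state.
- monitor.observe(): the state, without advancing time (a new reading comes with each control period).
- vision.read_camera(name): name is "scene" or "side" or "wrist"; returns the picture (384x512x3 uint8, red, green, blue); there is no depth.
- vision.get_calibration(name): a dict with "K" (3x3 intrinsics, pixels), "T" (4x4, takes a point from camera to world coordinates); the wrist camera has in their place "mount" (4x4, takes a point from camera to tool coordinates, whose origin is the TCP and whose axes are the flange's). Camera axes: x right, y up, looking along -z (the intrinsics and any distortion apply to the point x, -y, -z); pixel columns grow to the right and rows downward; lengths in m; the calibration is good to about 2 mm. A picture is of the moment at which its call begins: read the wrist's pose just before it. get_calibration takes no time and is no camera call.
- workorder.hand_in(): hands the job in; it is judged then, once.
The state is a dict: "time": time; "qpos": joint angles; "qvel": joint speeds; "joint_efforts": joint torques, N m; "tool_pos": TCP position; "tool_rot": TCP orientation; "contact_force": force on the tool from outside, world axes, zero at the start; "torque": the same for the moment, N m; "opening": finger opening in m; "grip_force": force on a finger pad.
Only numpy, scipy, OpenCV 4.12 (cv2) and the standard library are available. Lean on these libraries where they do the work, as an engineer would, in place of code of your own. Each camera call takes 0.05 s, during which the arm holds its last target. There are 200 camera calls.

## Working session

There is one attempt and no reset: what is moved stays moved. The work goes in short steps, Python scripts to look and compute and a tool call to move; the robot and the scene stay as the last step left them, time stands still between calls to the robot, and variables do not carry over. Pictures are saved under pics/ and viewed, at most 10 in all, crops included, and the job is handed in when it is done.

Besides the shell and the picture viewer there is one more tool, called after "Emit:" as a command line: name --pt "numbers of a row" for each row, then --argument value for the rest. move_arm: Moves the arm, as the interface text tells. Its arguments: {"type":"object","properties":{"rows":{"type":"array","items":{"type":"array","items":{"type":"number"}}},"newtons":{"type":"number"}},"required":["rows"]}

```bash
mkdir -p pics; ls
python3 - <<'E'
from cell import monitor, vision
import cv2,numpy as np
print(monitor.observe())
ims=[]
for n in("scene","side"):
    im=vision.read_camera(n); cv2.imwrite(f"pics/{n}0.png",im[:,:,::-1]); c=vision.get_calibration(n); print(n,np.round(c["K"],1).tolist(),np.round(c["T"],3).tolist(),[k for k in c])
im=vision.read_camera("wrist"); cv2.imwrite("pics/wrist0.png",im[:,:,::-1]); c=vision.get_calibration("wrist"); print({k:np.round(v,4).tolist() if not isinstance(v,str) else v for k,v in c.items()})
E
```

```text
pics
{'time': 0.0, 'qpos': array([-1.46001980e-01,  3.42705118e-01,  1.52502761e+00,  1.98851612e-05,
        1.27540769e+00, -1.46032563e-01]), 'qvel': array([-0.00088006, -0.00043527,  0.00012836, -0.00062843, -0.00025319,
       -0.00108469]), 'joint_efforts': array([ 7.61924657e-04, -4.31245601e+01, -2.44219762e+01,  7.17750052e-02,
        5.59406646e-02, -1.04314388e-04]), 'tool_pos': array([5.24585452e-01, 8.82938586e-05, 2.26050412e-01]), 'tool_rot': array([-3.14006413e+00, -2.44033398e-04,  1.57082092e+00]), 'contact_force': array([-0.65773426,  0.07313751,  0.13846664]), 'torque': array([ 0.02634757,  0.07274254, -0.00114561]), 'grip_force': 0.0, 'opening': 0.09195177108344596}
scene [[371.2, 0.0, 253.9], [0.0, 371.2, 193.4], [0.0, 0.0, 1.0]] [[0.865, 0.336, -0.373, 0.005], [-0.502, 0.552, -0.666, -0.963], [-0.018, 0.763, 0.646, 1.003], [0.0, 0.0, 0.0, 1.0]] ['K', 'T']
side [[347.9, 0.0, 257.1], [0.0, 347.9, 191.4], [0.0, 0.0, 1.0]] [[-0.905, 0.267, -0.331, 0.081], [-0.426, -0.551, 0.718, 0.916], [0.009, 0.79, 0.613, 0.928], [0.0, 0.0, 0.0, 1.0]] ['K', 'T']
{'K': [[344.7101, 0.0, 247.1481], [0.0, 344.7101, 192.1724], [0.0, 0.0, 1.0]], 'mount': [[-0.0004, 0.9528, 0.3035, 0.0824], [1.0, 0.0005, -0.0004, -0.0005], [-0.0005, 0.3035, -0.9528, -0.1587], [0.0, 0.0, 0.0, 1.0]]}
```

View pics/scene0.png

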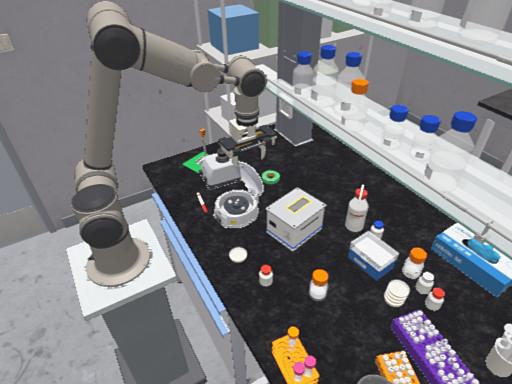

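View pics/side0.png

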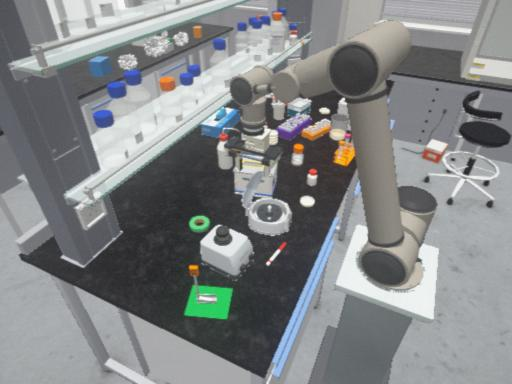

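```bash
cat > h.py <<'E'
import numpy as np,cv2
from cell import monitor,vision
from scipy.spatial.transform import Rotation as Rn
def cam(n,st=None):
    c=vision.get_calibration(n)
    if n!="wrist": return c["K"],c["T"]
    s=st or monitor.observe(); T=np.eye(4); T[:3,:3]=Rn.from_euler("xyz",s["tool_rot"]).as_matrix(); T[:3,3]=s["tool_pos"]
    return c["K"],T@c["mount"]
def ray(C,uv):
    K,T=C; d=np.array([(uv[0]-K[0,2])/K[0,0],-(uv[1]-K[1,2])/K[1,1],-1]); d=T[:3,:3]@d
    return T[:3,3],d/np.linalg.norm(d)
def plane(C,uv,z):
    o,d=ray(C,uv); return o+d*(z-o[2])/d[2]
def tri(Cs,uvs):
    A=np.zeros((3,3));b=np.zeros(3)
    for C,uv in zip(Cs,uvs):
        o,d=ray(C,uv);P=np.eye(3)-np.outer(d,d);A+=P;b+=P@o
    p=np.linalg.solve(A,b); return p
def mask(im,lo,hi,roi=None):
    m=cv2.inRange(cv2.cvtColor(im,cv2.COLOR_RGB2HSV),np.array(lo),np.array(hi))
    if roi: k=np.zeros_like(m); x0,y0,x1,y1=roi; k[y0:y1,x0:x1]=1; m=m*k
    return m
def cen(m):
    y,x=np.nonzero(m); return (x.mean(),y.mean()),len(x)
def rect(m):
    c=max(cv2.findContours(m,cv2.RETR_EXTERNAL,cv2.CHAIN_APPROX_NONE)[0],key=cv2.contourArea); return c[:,0,:]
E
python3 - <<'E'
from h import *
rd=lambda n:cv2.imread(f"pics/{n}0.png")[:,:,::-1].copy()
S,D=rd("scene"),rd("side"); CS,CD=cam("scene"),cam("side")
a=cen(mask(S,(5,150,120),(18,255,255),(192,122,212,142)));b=cen(mask(D,(5,150,120),(18,255,255),(184,260,205,280)))
print("grip",a,b,tri([CS,CD],[a[0],b[0]]))
m=mask(D,(50,120,80),(75,255,255),(175,270,245,330)); c=rect(m)
P=np.array([plane(CD,p,.003)[:2] for p in c]); r=cv2.minAreaRect(P.astype(np.float32)*1000); print("mat",r,cv2.boxPoints(r).tolist())
for n,I,C,roi in(("scene",S,CS,(260,185,330,225)),("side",D,CD,(225,140,290,200))):
    m=mask(I,(22,100,100),(34,255,255),roi)
    if m.any():
        c=rect(m);P=np.array([plane(C,p,.124)[:2] for p in c]);print(n,"slot",cen(m),cv2.minAreaRect(P.astype(np.float32)*1000))
E
```

```text
grip ((np.float64(202.125), np.float64(132.29166666666666)), 24) ((np.float64(193.74647887323943), np.float64(269.9577464788732)), 71) [0.51359458 0.40592854 0.14482591]
mat ((481.036865234375, 395.986083984375), (133.66749572753906, 113.86576843261719), 18.95417022705078) [[399.33447265625, 428.1236267089844], [436.31939697265625, 320.4317932128906], [562.7392578125, 363.8485412597656], [525.7543334960938, 471.5403747558594]]
scene slot ((np.float64(298.02985074626866), np.float64(204.76119402985074)), 67) ((617.7191162109375, -189.88034057617188), (94.35543823242188, 44.765865325927734), 13.097028732299805)
side slot ((np.float64(251.44444444444446), np.float64(162.77777777777777)), 27) ((654.2941284179688, -193.56961059570312), (21.332130432128906, 15.636934280395508), 26.023691177368164)
```

Emit:
move_arm --pt "0 0 45 0 -1" --pt "0 0 45 0 -1" --pt "0 30 0 -0.13 -1" --pt "0 40 0 -0.13 -1" --pt "0 40 0 -0.13 -1" --pt "0 40 0 -0.13 -1" --pt "0 40 0 -0.13 -1" --pt "0 40 0 -0.13 -1" --pt "0 40 0 -0.13 -1" --pt "-5 40 0 -0.13 -1" --pt "-5 40 0 -0.13 -1" --pt "0 30 0 -0.07 -1"

```text
time: 1.35
tool_pos: [0.5139, 0.3824, 0.3163]
tool_rot: [-3.141, 0.001, 0.328]
contact_force: [0.4, -0.2, 0.7]
opening: 0.0916
grip_force: 0.0
```

Run:
```python
from h import *
s=monitor.observe(); print(s["time"],s["tool_pos"],s["tool_rot"],s["qpos"])
im=vision.read_camera("wrist"); cv2.imwrite("pics/wrist1.png",im[:,:,::-1]); im=vision.read_camera("scene"); cv2.imwrite("pics/scene1.png",im[:,:,::-1])
np.save("s1.npy",s,allow_pickle=True)
```

```text
1.35 [0.51391466 0.38243668 0.31627079] [-3.14137856e+00  9.63878584e-04  3.27835336e-01] [5.20010214e-01 5.27354594e-01 9.89528109e-01 3.94843741e-04
 1.62561519e+00 1.76299276e+00]
```

View pics/wrist1.png

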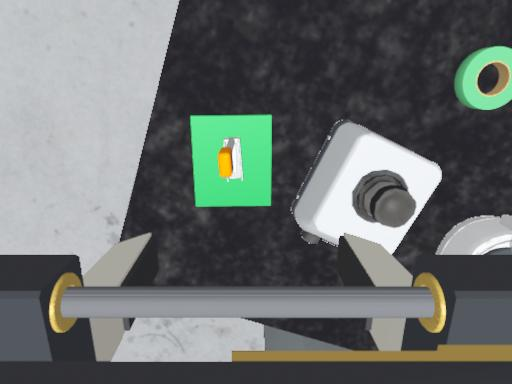

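Run:
```python
from h import *
s=np.load("s1.npy",allow_pickle=True).item(); C=cam("wrist",s); I=cv2.imread("pics/wrist1.png")[:,:,::-1].copy()
m=rect(mask(I,(50,120,80),(75,255,255),(170,100,290,220)))
P=np.array([plane(C,p,.003)[:2] for p in m])*1000; print("mat",cv2.minAreaRect(P.astype(np.float32)))
g=mask(I,(5,150,100),(20,255,255),(200,130,250,200)); c=rect(g)
print("grip px",cen(g),cv2.minAreaRect(c)); 
for z in(.126,.143,.16): print(z,plane(C,cen(g)[0],z))
w=mask(I,(0,0,120),(180,60,255),(215,130,250,190)); c=rect(w); r=cv2.minAreaRect(np.array([plane(C,p,.019)[:2] for p in c],np.float32)*1000);print("tray",cen(w),r)
print(C[1][:3,3])
big=cv2.resize(I[100:220,180:290],None,fx=5,fy=5,interpolation=cv2.INTER_CUBIC); cv2.imwrite("pics/c1.png",big[:,:,::-1])
```

```text
mat ((484.039794921875, 395.11236572265625), (131.20684814453125, 110.86565399169922), 19.4856014251709)
grip px ((np.float64(226.51127819548873), np.float64(157.33834586466165)), 133) ((224.5, 161.0), (28.0, 13.0), 90.0)
0.126 [0.51517859 0.40531279 0.126     ]
0.143 [0.51890319 0.40549233 0.143     ]
0.16 [0.52262778 0.40567187 0.16      ]
tray ((np.float64(234.71283095723015), np.float64(156.83706720977597)), 491) ((491.78753662109375, 395.3049621582031), (59.3585090637207, 22.786922454833984), 23.14437484741211)
[0.59162561 0.40899786 0.47492355]
```

View pics/c1.png

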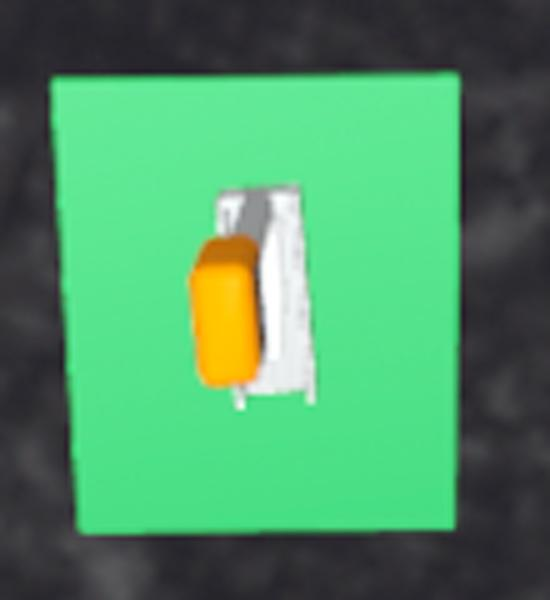

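Emit:
move_arm --pt "0 12 -20 0.06 -0.1" --pt "1 11 -30 0 -0.1" --pt "0 0 -40 0 -0.1" --pt "0 0 -36 0 -0.1" --pt "0 0 0 0 -0.1" --pt "0 0 0 0 -0.1"

```text
time: 2.05
tool_pos: [0.5164, 0.4024, 0.1913]
tool_rot: [3.141, 0.0, 0.391]
contact_force: [-0.1, -0.5, 0.3]
opening: 0.0514
grip_force: 0.0
```

Run:
```python
from h import *
s=monitor.observe(); print(s["time"],s["tool_pos"],s["tool_rot"],s["opening"])
I=vision.read_camera("wrist"); C=cam("wrist",s); cv2.imwrite("pics/wrist2.png",I[:,:,::-1])
g=mask(I,(5,150,100),(25,255,255)); c=rect(g); print("grip px",cen(g),cv2.minAreaRect(c),cv2.boundingRect(c))
print(plane(C,cen(g)[0],.155))
```

```text
2.05 [0.51639513 0.40239734 0.1913461 ] [3.14123086e+00 4.77016255e-04 3.90644011e-01] 0.051435033689270014
grip px ((np.float64(241.8077336197637), np.float64(218.6315789473684)), 931) ((241.5, 218.0), (50.0, 19.0), 90.0) (232, 193, 20, 51)
[0.5179965  0.40665322 0.155     ]
```

View pics/wrist2.png

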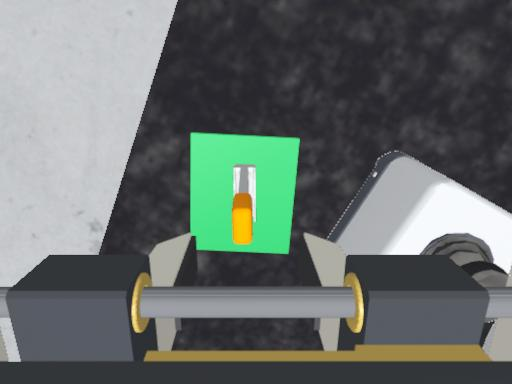

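Run:
```python
from h import *
s=monitor.observe(); print(s["tool_pos"]); C=cam("wrist",s)
s0=s["tool_pos"];I=cv2.imread("pics/wrist2.png")[:,:,::-1]
print(I[190:246:2,242].tolist())
R=Rn.from_euler("z",s["tool_rot"][2]).as_matrix()
for uv,z in(((242,243.5),.16),((242,212),.16),((242,193),.126),((245,165),.019)): print(uv,R.T@(plane(C,uv,z)-s0)*1000)
```

```text
[0.51706085 0.40299226 0.19285161]
[[149, 151, 152], [160, 143, 133], [190, 112, 11], [191, 114, 12], [192, 115, 13], [193, 116, 14], [195, 116, 16], [196, 118, 15], [196, 118, 12], [235, 149, 0], [255, 183, 0], [255, 194, 0], [255, 200, 0], [255, 199, 0], [255, 199, 0], [255, 199, 0], [255, 199, 0], [255, 199, 0], [255, 199, 0], [255, 198, 0], [255, 198, 0], [255, 197, 0], [255, 197, 0], [255, 196, 0], [255, 195, 0], [255, 195, 0], [255, 186, 0], [170, 210, 105]]
(242, 243.5) [-11.73467968   3.25370035 -32.85161064]
(242, 212) [  8.84768689   3.15370166 -32.85161064]
(242, 193) [  9.90221926   3.61834513 -66.85161064]
(245, 165) [   4.9642538     2.15779572 -173.85161064]
```

Emit:
move_arm --pt "-1.5 2.5 -10 0 -0.1" --pt "0 0 -20 0 -0.1" --pt "0 0 -20 0 -0.1" --pt "0 0 -16 0 -0.1" --pt "0 0 0 0 0.3" --pt "0 0 0 0 0.6" --pt "0 0 0 0 0.8" --pt "0 0 0 0 1" --pt "0 0 0 0 1" --pt "0 0 0 0 1" --pt "0 0 0 0 1" --newtons 20

```text
time: 3.2
tool_pos: [0.5149, 0.4056, 0.1255]
tool_rot: [3.142, -0.001, 0.391]
contact_force: [-0.7, -0.4, 3.7]
opening: 0.0116
grip_force: 20.0
```

Run:
```python
from h import *
s=monitor.observe(); print(s)
I=vision.read_camera("wrist"); cv2.imwrite("pics/wrist3.png",I[:,:,::-1])
```

```text
{'time': 3.2, 'qpos': array([ 5.50537472e-01,  6.64290338e-01,  1.26848627e+00, -2.71820736e-04,
        1.20770116e+00,  1.73064014e+00]), 'qvel': array([-0.00052242,  0.00149911, -0.00034609,  0.00030201, -0.00073062,
       -0.00133215]), 'joint_efforts': array([ 3.11779361e-01, -5.57807314e+01, -2.28113437e+01,  2.17096503e-01,
       -2.85351528e-01,  1.04658800e-02]), 'tool_pos': array([0.51485143, 0.40558987, 0.12546481]), 'tool_rot': array([ 3.14151914e+00, -1.14112627e-03,  3.90790099e-01]), 'contact_force': array([-0.68804451, -0.41021616,  3.70898336]), 'torque': array([-0.15363025,  0.15770027, -0.01994458]), 'grip_force': 19.964004456996918, 'opening': 0.011575682759318263}
```

View pics/wrist3.png

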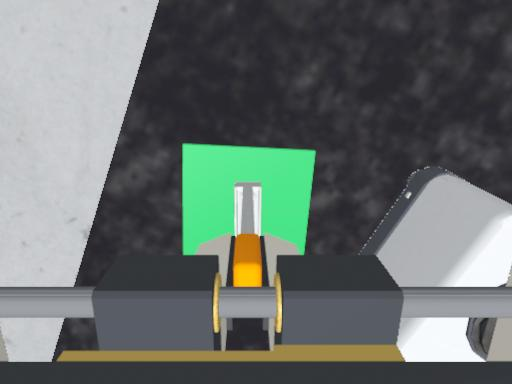

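Emit:
move_arm --pt "0 0 3 0 1" --pt "0 0 4 0 1" --pt "0 0 8 0 1" --pt "0 0 14 0 1" --pt "0 0 20 0 1" --pt "0 0 25 0 1" --pt "0 0 25 0 1" --pt "0 0 25 0 1" --pt "0 0 20 0 1" --pt "0 0 12 0 1" --pt "0 0 6 0 1" --pt "0 0 0 0 1"

```text
time: 4.45
tool_pos: [0.5146, 0.4056, 0.2874]
tool_rot: [-3.142, -0.001, 0.391]
contact_force: [-0.9, -0.5, -1.5]
opening: 0.0118
grip_force: 20.0
```

Run:
```python
from h import *
s=monitor.observe(); print({k:np.round(s[k],4) for k in("time","tool_pos","tool_rot","contact_force","torque","opening","grip_force")})
W=vision.read_camera("wrist"); D=vision.read_camera("side"); CD=cam("side")
a=cv2.resize(W[150:384,120:400],None,fx=1.4,fy=1.4); 
K,T=CD; p=np.linalg.inv(T)@np.append(s["tool_pos"]-[0,0,.05],1); u=K[0,2]+K[0,0]*p[0]/-p[2]; v=K[1,2]-K[1,1]*p[1]/-p[2]; print(u,v); u,v=int(u),int(v)
b=cv2.resize(D[v-60:v+60,max(0,u-50):u+50],None,fx=4,fy=4,interpolation=cv2.INTER_CUBIC)
h=np.zeros((480,a.shape[1]+b.shape[1],3),np.uint8); h[:a.shape[0],:a.shape[1]]=a; h[:b.shape[0],a.shape[1]:]=b; cv2.imwrite("pics/l4.png",h[:,:,::-1])
```

```text
{'time': np.float64(4.45), 'tool_pos': array([0.5146, 0.4056, 0.2874]), 'tool_rot': array([-3.1415e+00, -1.0000e-03,  3.9080e-01]), 'contact_force': array([-0.8994, -0.4766, -1.4503]), 'torque': array([0.0068, 0.097 , 0.0134]), 'opening': np.float64(0.0118), 'grip_force': np.float64(19.9649)}
189.49979605977236 246.86815422487436
```

View pics/l4.png

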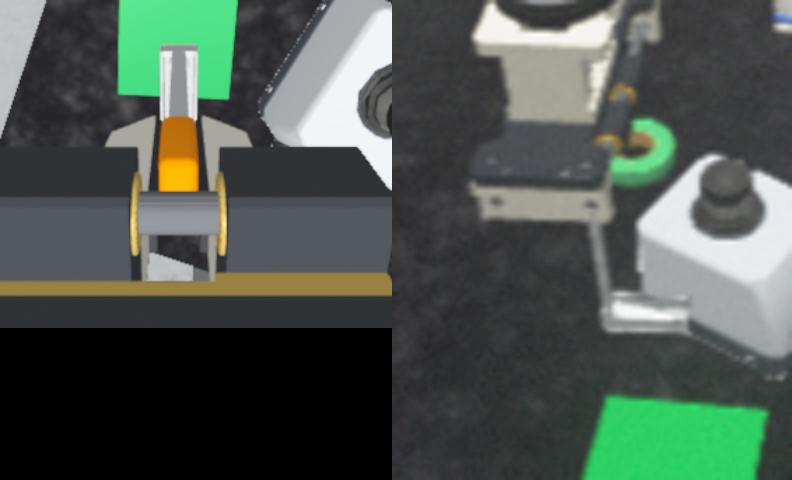

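Emit:
move_arm --pt "-8 0 0 0 1" --pt "-16 0 0 0 1" --pt "-24 0 0 0 1" --pt "-24 0 0 0 1" --pt "-24 0 0 0 1" --pt "-18 0 0 0 1" --pt "-10 0 0 0 1" --pt "-6 0 0 0 1" --pt "0 -8 0 0 1" --pt "0 -16 0 0 1" --pt "0 -24 0 0 1" --pt "0 -28 0 0 1"

```text
time: 5.75
tool_pos: [0.3851, 0.3284, 0.2863]
tool_rot: [3.141, 0.0, 0.391]
contact_force: [-0.4, -0.2, -1.7]
opening: 0.012
grip_force: 20.0
```

Emit:
move_arm --pt "0 -30 0 -0.02 1" --pt "0 -30 0 -0.02 1" --pt "0 -30 0 -0.02 1" --pt "0 -30 0 -0.02 1" --pt "0 -30 0 -0.02 1" --pt "0 -30 0 -0.02 1" --pt "0 -30 0 -0.02 1" --pt "0 -30 0 -0.02 1" --pt "0 -30 0 0 1" --pt "0 -30 0 0 1" --pt "0 -30 0 0 1" --pt "0 -30 0 0 1"

```text
time: 6.95
tool_pos: [0.3844, -0.0326, 0.2868]
tool_rot: [3.141, -0.0, 0.23]
contact_force: [0.4, 0.0, -2.0]
opening: 0.0121
grip_force: 20.0
```

Emit:
move_arm --pt "0 -30 0 0 1" --pt "0 -30 0 0 1" --pt "0 -30 0 0 1" --pt "0 -24 0 0 1" --pt "0 -16 0 0 1" --pt "0 -12 0 0 1" --pt "0 -8 0 0 1" --pt "8 -3 0 0 1" --pt "16 0 0 0 1" --pt "24 0 0 0 1" --pt "24 0 0 0 1" --pt "24 0 0 0 1"

```text
time: 8.15
tool_pos: [0.482, -0.1827, 0.2867]
tool_rot: [3.142, -0.0, 0.232]
contact_force: [0.9, -0.3, -1.9]
opening: 0.0122
grip_force: 20.0
```

Emit:
move_arm --pt "16 0 0 0 1" --pt "10 0 0 0 1" --pt "6 0 0 0 1" --pt "0 0 0 0 1" --pt "0 0 0 0 1"

```text
time: 8.65
tool_pos: [0.5121, -0.1833, 0.2868]
tool_rot: [-3.142, 0.0, 0.231]
contact_force: [-0.3, 1.1, -1.7]
opening: 0.0121
grip_force: 20.0
```

Run:
```python
from h import *
s=monitor.observe(); print({k:np.round(s[k],4) for k in("time","tool_pos","tool_rot","contact_force","torque","opening","grip_force")})
np.save("s5.npy",s,allow_pickle=True)
for n in("wrist","scene","side"):
    I=vision.read_camera(n); cv2.imwrite(f"pics/{n}5.png",I[:,:,::-1])
```

```text
{'time': np.float64(8.65), 'tool_pos': array([ 0.5121, -0.1833,  0.2868]), 'tool_rot': array([-3.1416e+00,  3.0000e-04,  2.3090e-01]), 'contact_force': array([-0.2558,  1.1271, -1.6834]), 'torque': array([-0.0416,  0.175 ,  0.0289]), 'opening': np.float64(0.0121), 'grip_force': np.float64(19.9802)}
```

View pics/wrist5.png

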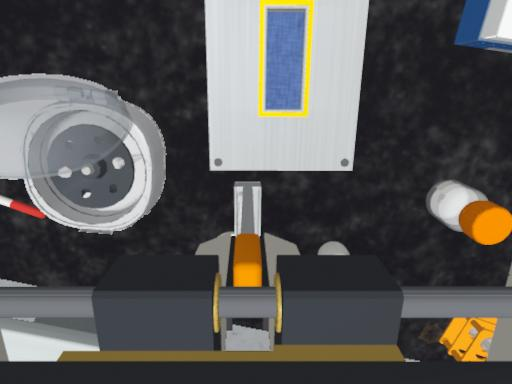

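Run:
```python
from h import *
s=np.load("s5.npy",allow_pickle=True).item(); C=cam("wrist",s); I=cv2.imread("pics/wrist5.png")[:,:,::-1].copy()
m=mask(I,(22,120,120),(35,255,255),(240,0,330,130)); L=[];R=[];N=[];F=[]
row=np.where(m.any(1))[0]; print("rows",row.min(),row.max())
Li=[];Ri=[]
for r in range(15,105,5):
    c=np.nonzero(m[r])[0]; g=np.argmax(np.diff(c)); 
    L.append(plane(C,(c[0]-.5,r),.124)); R.append(plane(C,(c[-1]+.5,r),.124)); Li.append(plane(C,(c[g]+.5,r),.124)); Ri.append(plane(C,(c[g+1]-.5,r),.124))
for u in range(272,300,4):
    c=np.nonzero(m[60:,u])[0]+60; N.append(plane(C,(u,c[0]-.5),.124)); 
    d=np.nonzero(m[:60,u])[0]; F.append(plane(C,(u,d[-1]+.5),.124))
def ang(P): P=np.array(P)[:,:2]; v=np.linalg.svd(P-P.mean(0))[2][0]; return np.degrees(np.arctan(v[1]/v[0])),P.mean(0)
print([ang(x) for x in(L,Li,Ri,R)]); N=np.array(N);F=np.array(F);print("near",ang(N),"far",ang(F))
mid=(np.mean(Li,0)+np.mean(Ri,0))/2; y=np.radians((ang(Li)[0]+ang(Ri)[0])/2); ex=np.array([np.cos(y),np.sin(y)]); ey=np.array([-ex[1],ex[0]])
a=(N.mean(0)[:2]-mid[:2])@ex; b=(F.mean(0)[:2]-mid[:2])@ex; print("yaw",y,"len",b-a,"width",np.linalg.norm(np.mean(Li,0)-np.mean(Ri,0)),"c",mid[:2]+ex*(a+b)/2,"c from near",mid[:2]+ex*(a+41))
# boat position in view: tray far corners
w=I[184,225:275].astype(int).mean(1); print(w.round())
```

```text
rows 0 116
[(np.float64(12.786824492821816), array([ 0.61415878, -0.17008212])), (np.float64(12.959630944706854), array([ 0.61488838, -0.17319087])), (np.float64(12.884397744322301), array([ 0.62350787, -0.20991763])), (np.float64(13.006994488212664), array([ 0.62432591, -0.21340322]))]
near (np.float64(-78.80058717597173), array([ 0.57495517, -0.20312819])) far (np.float64(-76.78816993714258), array([ 0.65943162, -0.18039396]))
yaw 0.22553169630171624 len 0.08742105433399042 width 0.03772466487743498 c [ 0.61724857 -0.19200155] c from near [40.53633412  8.96683333]
[ 30.  29.  30.  31.  31.  32.  31.  33.  42.  86. 116. 113. 114. 114.
 114. 114. 114. 114. 114. 114. 114. 114. 114. 114. 113. 114. 114. 115.
 114. 115. 115. 115. 114. 117. 119. 100.  53.  36.  39.  39.  43.  43.
  44.  44.  43.  42.  41.  43.  42.  42.]
```

Emit:
move_arm --pt "8 0 0 -0.005 1" --pt "16 0 0 0 1" --pt "24 0 0 0 1" --pt "24 -1.3 0 0 1" --pt "24 0 0 0 1" --pt "18 0 0 0 1" --pt "12 0 0 0 1" --pt "8 0 0 0 1" --pt "0 0 -10 0 1" --pt "0 0 -10 0 1" --pt "0 0 -6 0 1" --pt "0 0 0 0 1"

```text
time: 10.0
tool_pos: [0.6456, -0.1846, 0.2591]
tool_rot: [-3.14, 0.003, 0.225]
contact_force: [-0.0, -0.5, -0.8]
opening: 0.0119
grip_force: 20.0
```

Run:
```python
from h import *
s=monitor.observe(); print({k:np.round(s[k],4) for k in("time","tool_pos","tool_rot","contact_force","torque","opening","grip_force")})
np.save("s6.npy",s,allow_pickle=True)
o={n:vision.read_camera(n) for n in("wrist","scene","side")}
for n in o: cv2.imwrite(f"pics/{n}6.png",o[n][:,:,::-1])
def crop(n,h=45):
    K,T=cam(n); p=np.linalg.inv(T)@np.append(s["tool_pos"]-[0,0,.11],1); u=int(K[0,2]+K[0,0]*p[0]/-p[2]); v=int(K[1,2]-K[1,1]*p[1]/-p[2]); print(n,u-h,v-h)
    return cv2.resize(o[n][v-h:v+h,u-h:u+h],(400,400),interpolation=cv2.INTER_CUBIC)
w=cv2.resize(o["wrist"][130:330,140:360],None,fx=1,fy=1)
top=np.hstack([crop("scene"),crop("side")]); b=np.zeros((200,800,3),np.uint8); b[:,:220]=w
cv2.imwrite("pics/m6.png",np.vstack([top,b])[:,:,::-1])
```

```text
{'time': np.float64(10.0), 'tool_pos': array([ 0.6456, -0.1846,  0.2591]), 'tool_rot': array([-3.140e+00,  2.500e-03,  2.254e-01]), 'contact_force': array([-0.0276, -0.4596, -0.7612]), 'torque': array([ 0.0429,  0.113 , -0.0237]), 'opening': np.float64(0.0119), 'grip_force': np.float64(19.9889)}
scene 259 150
side 200 112
```

View pics/m6.png

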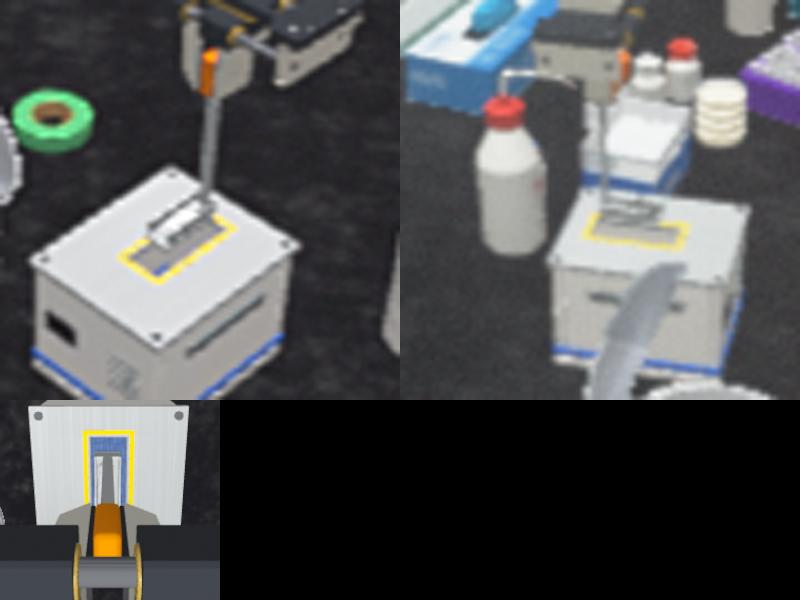

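Run:
```python
from h import *
s=np.load("s6.npy",allow_pickle=True).item(); C=cam("wrist",s); I=cv2.imread("pics/wrist6.png")[:,:,::-1].copy()
R=Rn.from_euler("z",s["tool_rot"][2]).as_matrix(); f=lambda uv,z:(R.T@(plane(C,uv,z)-s["tool_pos"])*1000).round(1)
m=mask(I,(22,100,100),(35,255,255),(210,150,290,240))
c=np.nonzero(m[:200,248])[0]; print("far yellow rows",c,f((248,c[0]-.5),.124),f((248,c[-1]+.5),.124))
r=190; c=np.nonzero(m[r])[0]; print(c, f((c[0]-.5,r),.124),f((c[-1]+.5,r),.124))
print(I[176:192,248].mean(1).round(),I[195,224:272].mean(1).round())
print("tray rear top",f((248,183),.1525), f((234,195),.1525),f((261.5,195),.1525))
```

```text
far yellow rows [160 161 162 163 164] [  18.1   -0.6 -135.1] [  13.6   -0.6 -135.1]
[224 225 226 227 270 271 272 273] [  -9.7   21.3 -135.1] [  -9.7  -23.3 -135.1]
[137. 141. 139. 138. 132. 131. 137. 118. 119. 119. 120. 120. 120. 120.
 120. 120.] [162. 162. 162. 187. 204. 204. 164. 135. 125. 128. 173. 203. 182. 181.
 198. 190. 182. 180. 161. 124. 122. 121. 121. 121. 120. 121. 121. 119.
 136. 181. 208. 211. 212. 204. 184. 187. 194. 149. 130. 135. 137. 135.
 158. 195. 210. 204. 162. 162.]
tray rear top [   5.1   -0.5 -106.6] [  -5.    10.8 -106.6] [  -5.   -11.5 -106.6]
```

Emit:
move_arm --pt "-1 -0.5 -6 0 1" --pt "0 0 -10 0 1" --pt "0 0 -12 0 1" --pt "0 0 -12 0 1" --pt "0 0 -12 0 1" --pt "0 0 -10 0 1" --pt "0 0 -6 0 1" --pt "0 0 -4 0 1" --pt "0 0 -2 0 1" --pt "0 0 0 0 1" --pt "0 0 0 0 1"

```text
time: 11.25
tool_pos: [0.6458, -0.1854, 0.1873]
tool_rot: [3.141, -0.001, 0.226]
contact_force: [-0.4, 0.3, -2.1]
opening: 0.0119
grip_force: 20.0
```

Emit:
move_arm --pt "0 0 -1 0 1" --pt "0 0 -1 0 1" --pt "0 0 0 0 1"

```text
time: 11.55
tool_pos: [0.6455, -0.1853, 0.1847]
tool_rot: [3.142, 0.0, 0.226]
contact_force: [-0.6, -0.3, -1.3]
opening: 0.0122
grip_force: 20.0
```

Emit:
move_arm --pt "0 0 -1 0 1" --pt "0 0 -1 0 1" --pt "0 0 0 0 1"

```text
time: 11.85
tool_pos: [0.6454, -0.1852, 0.1825]
tool_rot: [-3.141, 0.0, 0.226]
contact_force: [-0.7, -0.1, -0.2]
opening: 0.012
grip_force: 20.0
```

Emit:
move_arm --pt "0 0 -1 0 1" --pt "0 0 -1 0 1" --pt "0 0 0 0 1"

```text
time: 12.15
tool_pos: [0.6455, -0.1852, 0.1805]
tool_rot: [-3.142, 0.0, 0.226]
contact_force: [0.4, -0.7, -1.9]
opening: 0.0114
grip_force: 20.0
```

```bash
cat >> h.py <<'E'
def avg(n=8):
    a=[]
    for _ in range(n):
        vision.read_camera("side"); s=monitor.observe(); a.append(np.r_[s["contact_force"],s["torque"],s["joint_efforts"][1:3],s["tool_pos"]])
    a=np.array(a); print(round(s["time"],2),"F",a[:,:3].mean(0).round(2),"sd",a[:,:3].std(0).round(2),"M",a[:,3:6].mean(0).round(3),"sd",a[:,3:6].std(0).round(3),"tau",a[:,6:8].mean(0).round(3),a[:,6:8].std(0).round(3),"pos",(a[:,8:].mean(0)*1000).round(2),s["opening"])
E
python3 -c "
from h import *
avg(8)"
```

```text
12.55 F [ 0.   -0.08 -1.28] sd [0.4  0.37 0.64] M [ 0.034  0.086 -0.001] sd [0.04  0.036 0.019] tau [-59.852 -25.763] [0.026 0.02 ] pos [ 645.52 -185.28  180.75] 0.011679967062580364
```

Emit:
move_arm --pt "0 0 -1 0 1" --pt "0 0 -1 0 1" --pt "0 0 -1 0 1" --pt "0 0 -1 0 1" --pt "0 0 0 0 1"

```text
time: 13.05
tool_pos: [0.6454, -0.1852, 0.1765]
tool_rot: [-3.141, 0.0, 0.226]
contact_force: [-0.5, -0.5, -2.0]
opening: 0.012
grip_force: 20.0
```

```bash
python3 -c "
from h import *
avg(6)"
```

```text
13.35 F [ 0.23 -0.04 -1.25] sd [0.35 0.43 0.44] M [ 0.036  0.073 -0.021] sd [0.017 0.027 0.033] tau [-59.874 -25.669] [0.026 0.022] pos [ 645.54 -185.28  176.75] 0.011788823129604992
```

Emit:
move_arm --pt "0 0 -1 0 1" --pt "0 0 -1 0 1" --pt "0 0 -0.5 0 1" --pt "0 0 0 0 1"

```text
time: 13.75
tool_pos: [0.6455, -0.1852, 0.1741]
tool_rot: [-3.142, 0.0, 0.226]
contact_force: [-0.5, 0.4, -0.7]
opening: 0.0118
grip_force: 20.0
```

```bash
python3 -c "
from h import *
avg(2)"
```

```text
13.85 F [-0.17 -0.29 -0.82] sd [0.02 0.1  0.06] M [ 0.04   0.07  -0.012] sd [0.01  0.    0.015] tau [-59.898 -25.608] [0.002 0.002] pos [ 645.51 -185.28  174.18] 0.012031991321490057
```

Emit:
move_arm --pt "0 0 -1 0 1" --pt "0 0 -0.5 0 1" --pt "0 0 0 0 1"

```text
time: 14.15
tool_pos: [0.6455, -0.1852, 0.1726]
tool_rot: [-3.142, 0.0, 0.226]
contact_force: [-0.4, 0.3, -1.3]
opening: 0.0117
grip_force: 20.0
```

```bash
python3 -c "
from h import *
avg(2)"
```

```text
14.25 F [ 0.22  0.25 -1.5 ] sd [0.19 0.74 0.41] M [0.026 0.056 0.015] sd [0.01  0.013 0.024] tau [-59.935 -25.589] [0.005 0.001] pos [ 645.49 -185.27  172.69] 0.011764594774377116
```

Emit:
move_arm --pt "0 0 -0.8 0 1" --pt "0 0 -0.8 0 1" --pt "0 0 0 0 1"

```text
time: 14.55
tool_pos: [0.6454, -0.1853, 0.171]
tool_rot: [-3.141, 0.0, 0.226]
contact_force: [0.1, -0.0, -0.8]
opening: 0.012
grip_force: 20.0
```

```bash
python3 -c "
from h import *
avg(1)"
```

```text
14.6 F [ 0.12  0.47 -1.59] sd [0. 0. 0.] M [0.055 0.103 0.008] sd [0. 0. 0.] tau [-59.967 -25.559] [0. 0.] pos [ 645.46 -185.22  171.02] 0.011399793099990221
```

Emit:
move_arm --pt "0 0 -0.8 0 1" --pt "0 0 -0.8 0 1" --pt "0 0 0 0 1"

```text
time: 14.9
tool_pos: [0.6455, -0.1853, 0.1693]
tool_rot: [-3.141, 0.0, 0.226]
contact_force: [-1.0, 0.1, -1.4]
opening: 0.0121
grip_force: 20.0
```

```bash
python3 -c "
from h import *
avg(1)"
```

```text
14.95 F [-0.86 -0.32 -1.32] sd [0. 0. 0.] M [0.037 0.053 0.047] sd [0. 0. 0.] tau [-59.981 -25.524] [0. 0.] pos [ 645.47 -185.26  169.42] 0.01191218874817796
```

Emit:
move_arm --pt "0 0 -0.8 0 1" --pt "0 0 -0.8 0 1" --pt "0 0 0 0 1"

```text
time: 15.25
tool_pos: [0.6455, -0.1853, 0.1678]
tool_rot: [-3.142, 0.0, 0.226]
contact_force: [-0.2, 0.5, -1.1]
opening: 0.0116
grip_force: 20.0
```

```bash
python3 -c "
from h import *
avg(1)"
```

```text
15.3 F [ 0.5  -0.53 -0.33] sd [0. 0. 0.] M [0.062 0.118 0.06 ] sd [0. 0. 0.] tau [-60.    -25.491] [0. 0.] pos [ 645.48 -185.28  167.85] 0.01164720665045799
```

Emit:
move_arm --pt "0 0 -0.8 0 1" --pt "0 0 -0.8 0 1" --pt "0 0 0 0 1"

```text
time: 15.6
tool_pos: [0.6454, -0.1853, 0.1661]
tool_rot: [-3.141, 0.0, 0.226]
contact_force: [0.6, -0.3, -1.1]
opening: 0.0118
grip_force: 20.0
```

```bash
python3 -c "
from h import *
avg(1)"
```

```text
15.65 F [-0.09 -0.48 -2.22] sd [0. 0. 0.] M [-0.009  0.119 -0.022] sd [0. 0. 0.] tau [-60.019 -25.457] [0. 0.] pos [ 645.48 -185.25  166.25] 0.011731306396033762
```

Emit:
move_arm --pt "0 0 -0.8 0 1" --pt "0 0 -0.8 0 1" --pt "0 0 0 0 1"

```text
time: 15.95
tool_pos: [0.6454, -0.1853, 0.1646]
tool_rot: [-3.142, 0.0, 0.226]
contact_force: [0.6, -0.0, -1.9]
opening: 0.0118
grip_force: 20.0
```

```bash
python3 -c "
from h import *
avg(1)"
```

```text
16.0 F [-0.48  0.52 -1.11] sd [0. 0. 0.] M [ 0.04   0.093 -0.005] sd [0. 0. 0.] tau [-60.039 -25.423] [0. 0.] pos [ 645.48 -185.26  164.65] 0.011947890976595576
```

Emit:
move_arm --pt "0 0 -0.8 0 1" --pt "0 0 -0.8 0 1" --pt "0 0 0 0 1"

```text
time: 16.3
tool_pos: [0.6454, -0.1852, 0.163]
tool_rot: [-3.142, 0.0, 0.226]
contact_force: [-0.7, 0.4, -2.2]
opening: 0.012
grip_force: 20.0
```

```bash
python3 -c "
from h import *
avg(1)"
```

```text
16.35 F [ 0.18 -0.08 -1.32] sd [0. 0. 0.] M [0.056 0.095 0.017] sd [0. 0. 0.] tau [-60.058 -25.389] [0. 0.] pos [ 645.46 -185.24  163.03] 0.011597368464494223
```

Emit:
move_arm --pt "0 0 -0.8 0 1" --pt "0 0 -0.8 0 1" --pt "0 0 0 0 1"

```text
time: 16.65
tool_pos: [0.6454, -0.1852, 0.1614]
tool_rot: [-3.141, 0.0, 0.226]
contact_force: [0.1, -0.5, -0.8]
opening: 0.0118
grip_force: 20.0
```

```bash
python3 -c "
from h import *
avg(1)"
```

```text
16.7 F [ 1.02  0.67 -0.92] sd [0. 0. 0.] M [ 0.039  0.118 -0.011] sd [0. 0. 0.] tau [-60.077 -25.354] [0. 0.] pos [ 645.45 -185.25  161.43] 0.012031623309387087
```

Emit:
move_arm --pt "0 0 -0.8 0 1" --pt "0 0 -0.8 0 1" --pt "0 0 0 0 1"

```text
time: 17.0
tool_pos: [0.6454, -0.1852, 0.1597]
tool_rot: [-3.141, 0.0, 0.226]
contact_force: [-0.1, 0.3, -0.8]
opening: 0.0117
grip_force: 20.0
```

```bash
python3 -c "
from h import *
avg(1)"
```

```text
17.05 F [-0.65 -0.39 -1.52] sd [0. 0. 0.] M [ 0.071  0.125 -0.019] sd [0. 0. 0.] tau [-60.096 -25.319] [0. 0.] pos [ 645.47 -185.27  159.82] 0.012353932557002857
```

Emit:
move_arm --pt "0 0 -0.8 0 1" --pt "0 0 -0.8 0 1" --pt "0 0 0 0 1"

```text
time: 17.35
tool_pos: [0.6454, -0.1852, 0.1582]
tool_rot: [-3.141, 0.0, 0.226]
contact_force: [-0.1, 0.0, -0.2]
opening: 0.0119
grip_force: 20.0
```

```bash
python3 -c "
from h import *
avg(1)"
```

```text
17.4 F [-0.54  1.05 -0.68] sd [0. 0. 0.] M [0.001 0.055 0.001] sd [0. 0. 0.] tau [-60.116 -25.284] [0. 0.] pos [ 645.49 -185.26  158.24] 0.011975960505684235
```

Emit:
move_arm --pt "0 0 -0.8 0 1" --pt "0 0 -0.8 0 1" --pt "0 0 0 0 1"

```text
time: 17.7
tool_pos: [0.6455, -0.1853, 0.1566]
tool_rot: [-3.142, 0.0, 0.226]
contact_force: [-1.2, -0.3, -0.9]
opening: 0.0121
grip_force: 20.0
```

```bash
python3 -c "
from h import *
avg(1)"
```

```text
17.75 F [ 0.43  0.   -1.98] sd [0. 0. 0.] M [0.046 0.054 0.014] sd [0. 0. 0.] tau [-60.135 -25.249] [0. 0.] pos [ 645.48 -185.26  156.64] 0.011939875672627265
```

Emit:
move_arm --pt "0 0 -0.8 0 1" --pt "0 0 -0.8 0 1" --pt "0 0 0 0 1"

```text
time: 18.05
tool_pos: [0.6454, -0.1853, 0.155]
tool_rot: [-3.141, 0.0, 0.226]
contact_force: [0.9, 0.5, -2.2]
opening: 0.0121
grip_force: 20.0
```

```bash
python3 -c "
from h import *
avg(1)"
```

```text
18.1 F [ 0.31  0.55 -1.23] sd [0. 0. 0.] M [-0.012  0.073 -0.014] sd [0. 0. 0.] tau [-60.155 -25.213] [0. 0.] pos [ 645.47 -185.24  155.03] 0.01226940652374792
```

Emit:
move_arm --pt "0 0 -0.8 0 1" --pt "0 0 -0.8 0 1" --pt "0 0 0 0 1"

```text
time: 18.4
tool_pos: [0.6455, -0.1853, 0.1534]
tool_rot: [-3.142, 0.0, 0.226]
contact_force: [0.9, -0.2, -0.9]
opening: 0.0118
grip_force: 20.0
```

```bash
python3 -c "
from h import *
avg(1)"
```

```text
18.45 F [-0.14  0.43 -1.9 ] sd [0. 0. 0.] M [ 0.011  0.117 -0.033] sd [0. 0. 0.] tau [-60.176 -25.177] [0. 0.] pos [ 645.47 -185.28  153.44] 0.01190847702541218
```

Emit:
move_arm --pt "0 0 -0.8 0 1" --pt "0 0 -0.8 0 1" --pt "0 0 0 0 1"

```text
time: 18.75
tool_pos: [0.6456, -0.1853, 0.152]
tool_rot: [3.141, -0.0, 0.226]
contact_force: [-0.3, 0.1, -1.3]
opening: 0.012
grip_force: 20.0
```

```bash
python3 -c "
from h import *
avg(4)"
```

```text
18.95 F [-0.18  0.13 -0.54] sd [0.21 0.25 0.68] M [-0.011  0.072  0.025] sd [0.016 0.031 0.013] tau [-59.714 -24.847] [0.034 0.01 ] pos [ 645.58 -185.3   152.04] 0.011869453201762734
```

Emit:
move_arm --pt "0 0 -0.6 0 1" --pt "0 0 -0.6 0 1" --pt "0 0 0 0 1"

```text
time: 19.25
tool_pos: [0.6456, -0.1853, 0.1508]
tool_rot: [3.141, -0.0, 0.226]
contact_force: [-0.1, -0.6, -0.4]
opening: 0.0121
grip_force: 20.0
```

```bash
python3 -c "
from h import *
avg(4)"
```

```text
19.45 F [ 0.38  0.18 -0.09] sd [0.12 0.24 0.38] M [0.019 0.023 0.017] sd [0.024 0.038 0.034] tau [-59.265 -24.516] [0.022 0.005] pos [ 645.58 -185.29  150.83] 0.011552375197663415
```

Emit:
move_arm --pt "0 0 0 0 1" --pt "0 0 0 0 1" --pt "-3 -0.7 0.5 0 1" --pt "-3 -0.7 0.8 0 1" --pt "-4 -0.9 1.3 0 1" --pt "-4 -0.9 1.3 0 1" --pt "0 0 0 0 1" --newtons 3

```text
time: 20.15
tool_pos: [0.6308, -0.1887, 0.1548]
tool_rot: [-3.142, 0.0, 0.225]
contact_force: [-0.5, 0.6, -0.8]
opening: 0.0116
grip_force: 3.0
```

Run:
```python
from h import *
avg(3)
s=monitor.observe(); o={n:vision.read_camera(n) for n in("wrist","scene","side")}
for n in o: cv2.imwrite(f"pics/{n}7.png",o[n][:,:,::-1])
def crop(n,h=40):
    K,T=cam(n); p=np.linalg.inv(T)@np.append(s["tool_pos"]-[0,0,.02],1); u=int(K[0,2]+K[0,0]*p[0]/-p[2]); v=int(K[1,2]-K[1,1]*p[1]/-p[2]); print(n,u-h,v-h)
    return cv2.resize(o[n][v-h:v+h,u-h:u+h],(300,300),interpolation=cv2.INTER_CUBIC)
w=cv2.resize(o["wrist"][130:330,140:340],(300,300),interpolation=cv2.INTER_CUBIC)
cv2.imwrite("pics/m7.png",np.vstack([np.hstack([crop("scene"),w]),np.hstack([crop("side"),w*0])])[:300 if 0 else 600,:,::-1])
```

```text
20.3 F [ 0.45  0.17 -1.71] sd [0.31 0.26 0.42] M [0.045 0.081 0.003] sd [0.042 0.052 0.039] tau [-59.048 -24.901] [0.017 0.047] pos [ 631.32 -188.56  154.69] 0.01198518392523536
scene 261 160
side 208 120
```

View pics/m7.png

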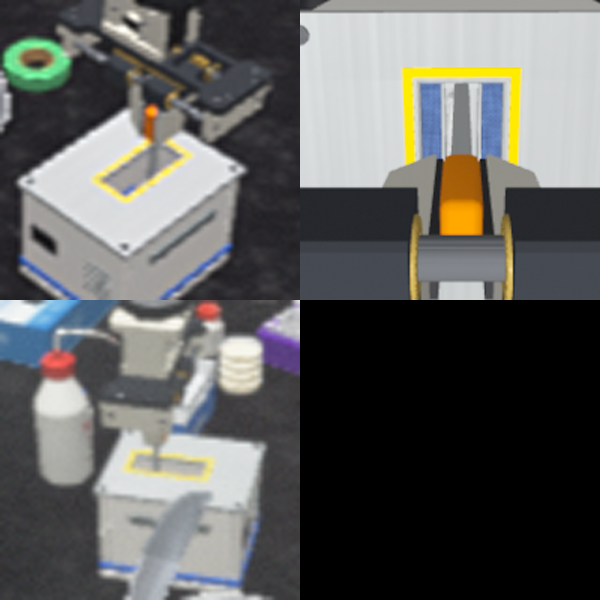

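Run:
```python
from h import *
for k in(3,5,6,7):
    I=cv2.imread(f"pics/wrist{k}.png")[:,:,::-1].copy()
    o=mask(I,(5,150,100),(25,255,255),(225,200,275,310)); y=np.nonzero(o[:,248])[0]
    print(k,"orange rows",y.min(),y.max())
    for c in(237,248,259): print(c,I[170:212:2,c].tolist() if k in(7,) else I[176:192:2,c].mean(1).round().tolist())
    b=I[y.min():y.max(),248].astype(int); print([tuple(v) for v in b[::3]])
```

```text
3 orange rows 234 286
237 [153.0, 154.0, 153.0, 160.0, 147.0, 189.0, 248.0, 230.0]
248 [153.0, 152.0, 152.0, 165.0, 149.0, 151.0, 151.0, 151.0]
259 [152.0, 152.0, 152.0, 166.0, 154.0, 182.0, 225.0, 222.0]
[(np.int64(189), np.int64(114), np.int64(15)), (np.int64(191), np.int64(114), np.int64(15)), (np.int64(192), np.int64(115), np.int64(11)), (np.int64(193), np.int64(115), np.int64(9)), (np.int64(193), np.int64(115), np.int64(9)), (np.int64(194), np.int64(116), np.int64(13)), (np.int64(195), np.int64(117), np.int64(14)), (np.int64(196), np.int64(118), np.int64(13)), (np.int64(197), np.int64(118), np.int64(13)), (np.int64(201), np.int64(122), np.int64(12)), (np.int64(247), np.int64(159), np.int64(0)), (np.int64(255), np.int64(184), np.int64(0)), (np.int64(255), np.int64(193), np.int64(0)), (np.int64(255), np.int64(198), np.int64(0)), (np.int64(255), np.int64(198), np.int64(0)), (np.int64(255), np.int64(197), np.int64(0)), (np.int64(255), np.int64(197), np.int64(0)), (np.int64(255), np.int64(190), np.int64(0))]
5 orange rows 234 286
237 [31.0, 33.0, 32.0, 133.0, 114.0, 165.0, 211.0, 206
[... 3123 characters left out ...]
), np.int64(91), np.int64(7)), (np.int64(163), np.int64(93), np.int64(8)), (np.int64(164), np.int64(93), np.int64(8)), (np.int64(164), np.int64(93), np.int64(7)), (np.int64(165), np.int64(94), np.int64(5)), (np.int64(166), np.int64(94), np.int64(9)), (np.int64(168), np.int64(96), np.int64(11)), (np.int64(168), np.int64(96), np.int64(11)), (np.int64(197), np.int64(116), np.int64(0)), (np.int64(239), np.int64(150), np.int64(0)), (np.int64(250), np.int64(161), np.int64(0)), (np.int64(255), np.int64(169), np.int64(0)), (np.int64(255), np.int64(168), np.int64(0)), (np.int64(255), np.int64(168), np.int64(0)), (np.int64(255), np.int64(168), np.int64(0)), (np.int64(255), np.int64(168), np.int64(0))]
```

Emit:
move_arm --pt "0 0 0 0 1" --pt "4 0.9 0 0 1" --pt "5 1.2 0 0 1" --pt "5 1.1 0 0 1" --pt "0 0 -1 0 1" --pt "0 0 -1 0 1" --pt "0 0 -1 0 1" --pt "0 0 -0.9 0 1" --pt "0 0 0 0 1" --newtons 10

```text
time: 21.35
tool_pos: [0.6456, -0.1853, 0.1509]
tool_rot: [3.141, -0.0, 0.226]
contact_force: [0.5, -0.3, 1.0]
opening: 0.0121
grip_force: 10.0
```

Run:
```python
from h import *
avg(3)
I=vision.read_camera("wrist"); cv2.imwrite("pics/wrist8.png",I[:,:,::-1])
for c in(237,248,259): print(c,I[160:200:2,c].mean(1).round().tolist())
o=mask(I,(5,150,100),(25,255,255),(225,200,275,310)); y=np.nonzero(o[:,248])[0];print(y.min(),y.max(),I[254:272,248,0])
```

```text
21.5 F [0.44 0.54 0.32] sd [0.11 0.25 0.42] M [ 0.146  0.041 -0.011] sd [0.05  0.014 0.02 ] tau [-59.1   -24.468] [0.047 0.021] pos [ 645.56 -185.29  150.97] 0.012080769062169509
237 [163.0, 160.0, 122.0, 204.0, 216.0, 215.0, 215.0, 215.0, 215.0, 215.0, 215.0, 215.0, 215.0, 215.0, 215.0, 215.0, 215.0, 215.0, 214.0, 214.0]
248 [162.0, 159.0, 122.0, 210.0, 218.0, 218.0, 218.0, 218.0, 218.0, 218.0, 218.0, 218.0, 218.0, 218.0, 218.0, 218.0, 217.0, 217.0, 217.0, 217.0]
259 [162.0, 160.0, 124.0, 216.0, 216.0, 216.0, 216.0, 215.0, 216.0, 215.0, 215.0, 216.0, 215.0, 216.0, 215.0, 216.0, 215.0, 215.0, 215.0, 215.0]
233 286 [169 169 170 170 170 170 171 172 181 200 215 230 241 246 249 252 255 255]
```

Emit:
move_arm --pt "0 0 0 0 0.74" --pt "0 0 0 0 0.7" --pt "0 0 0 0 0.6" --pt "0 0 0 0 0.5" --pt "0 0 0 0 0.5" --pt "0 0 4 0 0.5" --pt "0 0 6 0 0.5" --pt "-3 -0.7 6 0 0.5" --pt "-4 -0.9 6 0 0.5" --pt "-2.7 -0.6 0 0 0.5" --pt "0 0 0 0 0.5" --newtons 3

```text
time: 22.65
tool_pos: [0.6354, -0.1877, 0.1732]
tool_rot: [3.141, -0.0, 0.226]
contact_force: [-0.8, -0.6, -0.4]
opening: 0.0231
grip_force: 0.0
```

Run:
```python
from h import *
avg(3)
s=monitor.observe()
I=vision.read_camera("wrist"); cv2.imwrite("pics/wrist9.png",I[:,:,::-1]); C=cam("wrist",s)
o=mask(I,(5,150,100),(25,255,255),(215,180,280,330)); y=np.nonzero(o[:,248])[0];x=np.nonzero(o[(y.min()+y.max())//2])[0];print(y.min(),y.max(),x.min(),x.max(),I[y.min():y.max():2,248,0])
R=Rn.from_euler("z",.2255).as_matrix(); f=lambda uv,z:(R.T@(plane(C,uv,z)-s["tool_pos"])*1000).round(1)
print(f((248,y.min()),s["tool_pos"][2]-.022+.002), f((248,y.max()),s["tool_pos"][2]+.014))
```

```text
22.8 F [ 0.32 -0.13  0.39] sd [0.18 0.58 0.5 ] M [0.041 0.104 0.   ] sd [0.022 0.02  0.024] tau [-58.588 -25.082] [0.072 0.028] pos [ 635.59 -187.52  172.63] 0.022943735965538403
198 262 235 259 [159 160 161 162 163 164 165 166 167 174 215 243 250 255 255 255 255 255
 255 255 255 255 255 255 255 255 255 255 255 255 255 255]
[ 21.9  -0.4 -20. ] [ 1.5 -0.3 14. ]
```

Emit:
move_arm --pt "0 0 0 0 0.65" --pt "0 0 0 0 0.8" --pt "0 0 0 0 1" --pt "0 0 0 0 1" --pt "0 0 -0.8 0 1" --pt "0 0 -0.7 0 1" --pt "0 0 0 0 1"

```text
time: 23.55
tool_pos: [0.6358, -0.1875, 0.1712]
tool_rot: [3.141, -0.0, 0.226]
contact_force: [0.4, -0.1, 1.1]
opening: 0.0123
grip_force: 3.0
```

```bash
cat >> h.py <<'E'
def look(k):
    avg(3); s=monitor.observe()
    I=vision.read_camera("wrist"); cv2.imwrite(f"pics/wrist{k}.png",I[:,:,::-1]); C=cam("wrist",s)
    o=mask(I,(5,150,60),(25,255,255),(215,130,280,330)); y=np.nonzero(o[:,248])[0]; print("orange",y.min(),y.max(),"shade",I[y.min():y.max()+1:2,248,0].tolist(), s["grip_force"])
    b=mask(I,(100,80,40),(130,255,255),(180,60,310,330)); 
    print("stem/tray dark col248 above block",I[y.min()-50:y.min():3,248].mean(1).round().tolist())
E
python3 -c "
from h import *
look(10)"
```

```text
23.7 F [-0.23 -0.26  0.57] sd [0.18 0.3  0.56] M [0.05  0.125 0.005] sd [0.015 0.016 0.033] tau [-57.695 -24.7  ] [0.031 0.024] pos [ 635.87 -187.49  171.33] 0.01177902536605333
orange 198 262 shade [158, 159, 161, 162, 163, 164, 164, 165, 166, 171, 209, 240, 249, 255, 255, 255, 255, 255, 255, 255, 255, 255, 255, 255, 255, 255, 255, 255, 255, 255, 255, 255, 238] 3.000149466097355
stem/tray dark col248 above block [218.0, 218.0, 218.0, 218.0, 218.0, 218.0, 217.0, 217.0, 216.0, 179.0, 164.0, 210.0, 177.0, 124.0, 124.0, 124.0, 121.0]
```

Emit:
move_arm --pt "-2 -0.5 0 0 1" --pt "-2 -0.5 0 0 1" --pt "-2 -0.5 0 0 1" --pt "0 0 0 0 1"

```text
time: 24.15
tool_pos: [0.6297, -0.1891, 0.1715]
tool_rot: [3.141, -0.0, 0.226]
contact_force: [0.5, 0.9, 2.0]
opening: 0.0121
grip_force: 3.0
```

```bash
python3 -c "
from h import *
look(11)"
```

```text
24.3 F [0.35 0.11 1.83] sd [0.11 0.67 0.37] M [ 0.063 -0.034 -0.018] sd [0.042 0.009 0.037] tau [-56.618 -23.992] [0.018 0.025] pos [ 629.86 -189.03  171.46] 0.01196731707224543
orange 197 262 shade [163, 164, 165, 166, 167, 168, 168, 170, 170, 171, 177, 212, 241, 248, 255, 255, 255, 255, 255, 255, 255, 255, 255, 255, 255, 255, 255, 255, 255, 255, 255, 255, 249] 3.0003662779927254
stem/tray dark col248 above block [217.0, 217.0, 216.0, 216.0, 216.0, 215.0, 192.0, 164.0, 208.0, 188.0, 128.0, 128.0, 128.0, 128.0, 128.0, 128.0, 124.0]
```

Emit:
move_arm --pt "-4.4 -1 1.1 0 1" --pt "-4.4 -1 1.1 0 1" --pt "-4.4 -1 0.9 0 1" --pt "-4.4 -1 0.9 0 1" --pt "0 0 0 0 1"

```text
time: 24.85
tool_pos: [0.6116, -0.1932, 0.1755]
tool_rot: [3.141, 0.0, 0.225]
contact_force: [1.0, 0.4, 2.3]
opening: 0.0115
grip_force: 3.0
```

```bash
python3 -c "
from h import *
look(12)"
```

```text
25.0 F [-0.06  0.07  1.54] sd [0.78 1.12 0.64] M [ 0.06   0.02  -0.002] sd [0.019 0.01  0.025] tau [-55.32  -24.037] [0.011 0.043] pos [ 612.03 -193.08  175.34] 0.011908937861059565
orange 193 263 shade [176, 177, 177, 178, 178, 179, 180, 180, 181, 181, 182, 182, 183, 183, 202, 230, 244, 248, 252, 252, 252, 252, 252, 252, 252, 251, 251, 251, 251, 251, 250, 250, 250, 250, 249, 221] 3.0002536252141
stem/tray dark col248 above block [205.0, 138.0, 138.0, 138.0, 138.0, 138.0, 139.0, 139.0, 139.0, 139.0, 139.0, 139.0, 139.0, 139.0, 139.0, 139.0, 133.0]
```

Emit:
move_arm --pt "-4.4 -1 0.7 0 1" --pt "-4.4 -1 0.6 0 1" --pt "-4.4 -1 0.3 0 1" --pt "-4.4 -1 0.2 0 1" --pt "-4.4 -1 0.1 0 1" --pt "0 0 0 0 1"

```text
time: 25.65
tool_pos: [0.5896, -0.1982, 0.1773]
tool_rot: [3.142, 0.0, 0.225]
contact_force: [-0.1, 0.1, 0.7]
opening: 0.0119
grip_force: 3.0
```

```bash
python3 -c "
from h import *
look(13)"
```

```text
25.8 F [ 0.29 -0.33  0.65] sd [0.47 0.18 0.38] M [0.041 0.059 0.013] sd [0.045 0.02  0.017] tau [-53.432 -23.903] [0.011 0.065] pos [ 590.07 -198.06  177.2 ] 0.011670495957410532
orange 189 263 shade [185, 191, 191, 192, 192, 192, 193, 193, 194, 194, 195, 195, 195, 196, 196, 196, 197, 197, 207, 231, 248, 248, 247, 246, 247, 246, 246, 246, 246, 246, 245, 245, 245, 244, 244, 243, 243, 230] 3.000108227133751
stem/tray dark col248 above block [152.0, 151.0, 152.0, 151.0, 151.0, 151.0, 151.0, 151.0, 151.0, 151.0, 151.0, 151.0, 151.0, 151.0, 151.0, 151.0, 151.0]
```

```bash
cat >> h.py <<'E'
def tilt(k):
    c=vision.get_calibration("wrist"); K,M=c["K"],np.linalg.inv(c["mount"])
    I=cv2.imread(f"pics/wrist{k}.png")[:,:,::-1].copy(); o=mask(I,(5,150,60),(25,255,255),(215,100,280,330)); y=np.nonzero(o[:,248])[0]
    col=I[y.min():y.max(),248,0].astype(float); n=int(np.argmax(np.diff(cv2.GaussianBlur(col[4:-6,None],(1,5),0)[:,0])))+4
    def row(p,t):
        x,z=p; X=4+x*np.cos(t)-z*np.sin(t); Z=7+x*np.sin(t)+z*np.cos(t)   # tool-x, up from TCP (mm)
        q=M@np.array([X/1000,0,-Z/1000,1]); return K[1,2]-K[1,1]*q[1]/-q[2]
    ts=np.linspace(-.2,1.1,131)
    a=[abs(row((18,-27),t)-y.min()) for t in ts]; b=[abs(row((18,7),t)-(y.min()+n)) for t in ts]
    print(k,"rows",y.min(),y.min()+n,"tilt from low edge",ts[np.argmin(a)].round(2),"top edge",ts[np.argmin(b)].round(2))
E
python3 -c "
from h import *
for k in(10,11,12,13): tilt(k)"
```

```text
10 rows 198 217 tilt from low edge -0.01 top edge -0.18
11 rows 197 218 tilt from low edge 0.02 top edge -0.13
12 rows 193 221 tilt from low edge 0.14 top edge -0.02
13 rows 189 226 tilt from low edge 1.08 top edge 0.14
```

Emit:
move_arm --pt "-4.4 -1 -0.3 0 1" --pt "-4.4 -1 -0.3 0 1" --pt "-4.4 -1 -0.3 0 1" --pt "-4.4 -1 -0.4 0 1" --pt "-4.4 -1 -0.5 0 1" --pt "-4.4 -1 -0.7 0 1" --pt "0 0 0 0 1"

```text
time: 26.55
tool_pos: [0.5632, -0.2042, 0.1746]
tool_rot: [-3.141, 0.0, 0.225]
contact_force: [-0.3, -0.3, 2.0]
opening: 0.012
grip_force: 3.0
```

```bash
python3 -c "
from h import *
look(14);tilt(14)"
```

```text
26.7 F [-0.15 -0.51  0.63] sd [0.27 0.52 0.4 ] M [0.029 0.131 0.024] sd [0.029 0.012 0.02 ] tau [-51.08  -23.534] [0.021 0.085] pos [ 563.67 -204.05  174.68] 0.012100075048754462
orange 186 263 shade [191, 206, 207, 207, 207, 207, 208, 208, 208, 209, 208, 209, 209, 209, 209, 210, 210, 210, 210, 211, 211, 211, 212, 229, 247, 255, 250, 240, 238, 239, 239, 238, 238, 237, 237, 236, 236, 235, 235] 3.0000565946102142
stem/tray dark col248 above block [165.0, 165.0, 165.0, 165.0, 165.0, 165.0, 165.0, 165.0, 165.0, 165.0, 165.0, 165.0, 164.0, 164.0, 164.0, 165.0, 155.0]
14 rows 186 232 tilt from low edge 0.95 top edge 0.3
```

Emit:
move_arm --pt "-4.4 -1 -0.8 0 1" --pt "-4.4 -1 -1 0 1" --pt "-4.4 -1 -1.1 0 1" --pt "-4.4 -1 -1.3 0 1" --pt "-4.4 -1 -1.4 0 1" --pt "0 0 0 0 1" --pt "0 0 0 0 1"

```text
time: 27.45
tool_pos: [0.5417, -0.2091, 0.169]
tool_rot: [3.142, 0.0, 0.226]
contact_force: [-0.2, -1.1, 1.3]
opening: 0.0121
grip_force: 3.0
```

Run:
```python
from h import *
look(15);tilt(15)
for n in("scene","side"): cv2.imwrite(f"pics/{n}15.png",vision.read_camera(n)[:,:,::-1])
# where the stem crosses the slot / slot front edge
s=monitor.observe(); c=np.array([.6172,-.1918]); R=np.array([[np.cos(.2255),np.sin(.2255)],[-np.sin(.2255),np.cos(.2255)]]); print("tcp in slot frame",R@(s["tool_pos"][:2]-c)*1000)
I=cv2.imread("pics/wrist15.png")[:,:,::-1].copy(); b=mask(I,(22,120,120),(35,255,255),(150,60,350,330)); print(cv2.boundingRect(b))
# columns bright-white inside the slot (tube) rowwise
for r in range(130,185,6): print(r,I[r,222:276:2].mean(1).round().astype(int).tolist())
```

```text
27.6 F [-0.29  0.1   1.21] sd [0.08 0.5  0.74] M [ 0.016  0.211 -0.029] sd [0.038 0.016 0.039] tau [-49.291 -23.298] [0.004 0.031] pos [ 541.87 -209.    169.08] 0.012122313454653404
orange 184 264 shade [173, 218, 217, 218, 218, 218, 218, 219, 219, 219, 219, 219, 219, 219, 220, 220, 220, 220, 220, 221, 221, 221, 221, 221, 222, 221, 222, 234, 247, 255, 244, 232, 231, 231, 230, 230, 229, 228, 227, 226, 215] 3.0001309141516685
stem/tray dark col248 above block [175.0, 175.0, 176.0, 175.0, 175.0, 175.0, 175.0, 175.0, 175.0, 175.0, 175.0, 174.0, 175.0, 175.0, 175.0, 175.0, 175.0]
15 rows 184 238 tilt from low edge 0.62 top edge 0.45
tcp in slot frame [-77.2275821    0.10554639]
(208, 60, 81, 270)
130 [132, 129, 120, 116, 127, 127, 138, 154, 123, 138, 174, 174, 175, 176, 175, 173, 134, 118, 153, 156, 126, 124, 133, 135, 131, 137, 130]
136 [124, 128, 113, 112, 117, 122, 114, 116, 123, 135, 175, 174, 175, 175, 175, 174, 143, 130, 131, 130, 115, 119, 126, 121, 126, 122, 136]
142 [125, 131, 125, 126, 123, 128, 119, 122, 125, 140, 175, 174, 175, 175, 175, 174, 145, 129, 133, 137, 127, 133, 136,
[... 300 characters left out ...]

160 [115, 125, 123, 125, 123, 127, 122, 126, 133, 145, 175, 174, 174, 175, 175, 175, 150, 131, 124, 124, 125, 122, 132, 122, 121, 116, 149]
166 [195, 197, 200, 199, 196, 194, 196, 198, 201, 178, 174, 173, 174, 175, 175, 175, 161, 205, 205, 204, 202, 202, 202, 194, 196, 199, 199]
172 [159, 159, 159, 159, 159, 159, 159, 159, 159, 165, 174, 173, 174, 175, 175, 175, 161, 159, 159, 159, 159, 159, 159, 159, 159, 159, 159]
178 [200, 201, 205, 204, 201, 200, 201, 204, 201, 168, 174, 173, 174, 175, 175, 175, 163, 205, 204, 204, 202, 202, 201, 199, 202, 204, 203]
184 [200, 202, 204, 203, 201, 199, 200, 203, 187, 126, 113, 113, 113, 113, 113, 112, 122, 189, 204, 203, 202, 201, 201, 198, 201, 205, 202]
```

Run:
```python
from h import *
s=monitor.observe(); C=cam("wrist",s); I=cv2.imread("pics/wrist15.png")[:,:,::-1].copy()
c=np.array([.6172,-.1918]); R=np.array([[np.cos(.2255),np.sin(.2255)],[-np.sin(.2255),np.cos(.2255)]]); f=lambda uv,z:(R@(plane(C,uv,z)[:2]-c)*1000).round(1)
hsv=cv2.cvtColor(I,cv2.COLOR_RGB2HSV)
for r in range(20,170,8): print(r,"bed x",f((248,r),.03)[0],"tray45 x",f((248,r),.045)[0],["B" if (100<=h<=130 and q>90) else ("Y" if 20<h<35 and q>150 else str(v//10)) for h,q,v in hsv[r,204:292:4]])
```

```text
20 bed x 51.5 tray45 x 49.1 ['22', 'Y', 'Y', '19', 'B', 'B', 'B', 'B', 'B', 'B', 'B', 'B', 'B', 'B', 'B', 'B', 'B', 'B', 'B', '21', 'Y', 'Y']
28 bed x 45.8 tray45 x 43.7 ['22', 'Y', 'Y', '19', 'B', 'B', 'B', 'B', 'B', 'B', 'B', 'B', 'B', 'B', 'B', 'B', 'B', 'B', 'B', '21', 'Y', 'Y']
36 bed x 40.0 tray45 x 38.2 ['22', 'Y', 'Y', '20', 'B', 'B', 'B', 'B', 'B', 'B', 'B', 'B', 'B', 'B', 'B', 'B', 'B', 'B', '14', '21', 'Y', 'Y']
44 bed x 34.1 tray45 x 32.7 ['22', 'Y', 'Y', '20', 'B', 'B', 'B', 'B', 'B', 'B', 'B', 'B', 'B', 'B', 'B', 'B', 'B', 'B', '15', '21', 'Y', 'Y']
52 bed x 28.2 tray45 x 27.0 ['22', 'Y', 'Y', '20', 'B', 'B', 'B', 'B', 'B', 'B', 'B', 'B', 'B', 'B', 'B', 'B', 'B', 'B', '15', '21', 'Y', 'Y']
60 bed x 22.2 tray45 x 21.3 ['22', 'Y', 'Y', '21', 'B', 'B', 'B', '16', '17', '17', '17', '17', '17', '17', '17', 'B', 'B', 'B', '15', '21', 'Y', '24']
68 bed x 16.1 tray45 x 15.5 ['21', 'Y', 'Y', '21', 'B', 'B', 'B', '16', '17', '17', '17', '17', '17', '17', '17', 'B', 'B', 'B', '16', '21', 'Y', '24']
76 bed x 10.0 tray45 x 9.7 ['21', 'Y', 'Y', '21', 'B', 'B', 'B', '16', '18', '17', 
[... 1059 characters left out ...]
'B', 'B', 'B', '16', '17', '17', '17', 'B', 'B', 'B', 'B', 'B', '18', 'Y', 'Y', '21']
140 bed x -42.5 tray45 x -40.1 ['21', '21', 'Y', '24', '16', 'B', 'B', 'B', 'B', '17', '17', '17', '17', 'B', 'B', 'B', 'B', 'B', '18', 'Y', 'Y', '21']
148 bed x -49.5 tray45 x -46.7 ['21', '21', 'Y', '24', '16', 'B', 'B', 'B', 'B', '17', '17', '17', '17', 'B', 'B', 'B', 'B', 'B', '18', 'Y', 'Y', '21']
156 bed x -56.5 tray45 x -53.5 ['21', '21', 'Y', 'Y', '17', 'B', 'B', 'B', 'B', '16', '17', '17', '17', 'B', 'B', 'B', 'B', 'B', '18', 'Y', 'Y', '21']
164 bed x -63.7 tray45 x -60.3 ['21', '21', 'Y', 'Y', '19', '18', '19', '18', '19', '17', '17', '17', '17', '19', '19', '19', '18', '19', '19', 'Y', 'Y', '20']
```

Emit:
move_arm --pt "0 0 0 0 1" --pt "0 0 0 0 1" --pt "0 0 2 0 1" --pt "1 0.2 2 0 1" --pt "4.9 1.1 1 0 1" --pt "4.9 1.1 0 0 1" --pt "4.9 1.1 0 0 1" --pt "4.9 1.1 0 0 1" --pt "0 0 0 0 1" --pt "0 0 0 0 1" --newtons 12

```text
time: 28.75
tool_pos: [0.5626, -0.2043, 0.174]
tool_rot: [3.141, -0.0, 0.226]
contact_force: [0.3, -0.4, 1.4]
opening: 0.012
grip_force: 12.0
```

```bash
cat >> h.py <<'E'
def bed(k,rows):
    s=monitor.observe(); I=vision.read_camera("wrist"); cv2.imwrite(f"pics/wrist{k}.png",I[:,:,::-1]); C=cam("wrist",s)
    c=np.array([.6172,-.1918]); R=np.array([[np.cos(.2255),np.sin(.2255)],[-np.sin(.2255),np.cos(.2255)]]); f=lambda uv,z:(R@(plane(C,uv,z)[:2]-c)*1000).round(1)
    hsv=cv2.cvtColor(I,cv2.COLOR_RGB2HSV); print("tcp slot",R@(s["tool_pos"][:2]-c)*1000,s["tool_pos"][2])
    for r in rows: print(r,f((248,r),.035)[0],f((248,r),.124)[0]," ".join("BB" if (100<=h<=130 and q>90) else ("YY" if 20<h<35 and q>150 else "%02d"%(v//10)) for h,q,v in hsv[r,204:292:3]))
E
python3 -c "
from h import *
look(16);tilt(16);bed(17,range(20,200,8))"
```

```text
28.9 F [-0.22  0.3   1.67] sd [0.62 0.18 0.25] M [0.041 0.224 0.022] sd [0.047 0.02  0.026] tau [-50.918 -23.834] [0.019 0.023] pos [ 562.41 -204.38  174.08] 0.011856223054535143
orange 186 264 shade [193, 208, 208, 209, 209, 209, 209, 209, 210, 210, 210, 210, 211, 211, 211, 211, 212, 212, 212, 212, 213, 213, 213, 219, 239, 255, 255, 245, 238, 238, 237, 237, 237, 237, 236, 236, 235, 234, 234, 223] 12.000204473733902
stem/tray dark col248 above block [167.0, 167.0, 167.0, 167.0, 167.0, 167.0, 167.0, 167.0, 167.0, 167.0, 167.0, 166.0, 166.0, 166.0, 166.0, 166.0, 156.0]
16 rows 186 233 tilt from low edge 0.95 top edge 0.32
tcp slot [-56.31307374  -0.0611927 ] 0.17413057582878705
20 72.4 58.4 21 21 21 21 21 21 21 21 21 21 21 21 21 21 21 21 21 21 21 21 21 21 21 21 21 21 21 21 21 21
28 66.7 54.4 21 21 21 21 21 21 21 21 21 21 21 21 21 21 21 21 21 21 21 21 21 21 20 21 21 21 21 21 21 21
36 60.9 50.4 21 21 21 21 21 21 21 21 21 21 21 21 21 21 21 21 21 21 21 21 21 21 20 21 21 21 21 21 21 21
44 55.1 46.3 21 24 YY YY YY YY YY YY YY YY YY YY YY YY YY YY YY YY YY YY YY YY YY YY YY YY YY YY 22 21
52 
[... 1279 characters left out ...]
B BB 18 BB 16 16 16 16 16 BB 16 BB BB BB BB 16 20 YY YY 21 21 20
156 -35.6 -17.3 21 21 21 YY YY 20 15 BB BB BB BB BB 16 16 16 16 16 BB BB BB BB BB BB 15 20 YY YY 20 21 20
164 -42.8 -22.4 21 21 21 YY YY 20 15 BB BB BB BB BB 16 16 16 16 16 BB BB BB BB BB BB 15 20 YY YY 20 21 20
172 -50.1 -27.5 21 21 21 YY YY 21 14 BB BB BB BB BB 15 16 16 16 16 BB BB BB BB BB BB 16 20 YY YY 20 20 20
180 -57.5 -32.6 21 21 21 YY YY 20 14 BB BB BB BB BB 15 16 16 16 16 BB BB BB BB BB BB 15 20 YY YY 20 20 20
188 -65.0 -37.9 20 20 21 YY YY 20 16 BB BB BB BB 18 20 20 20 20 20 19 15 BB BB BB BB 16 20 YY YY 20 20 20
196 -72.6 -43.2 20 20 20 YY YY 19 20 20 20 20 17 20 20 21 20 20 20 20 17 19 19 19 20 19 20 YY YY 20 20 20
```

Emit:
move_arm --pt "0 0 2 0 1" --pt "0 0 3 0 1" --pt "0 0 3 0 1" --pt "0 0 4 0 1" --pt "0 0 0 0 1" --pt "4.9 1.1 0 0 1" --pt "4.9 1.1 0 0 1" --pt "4.9 1.1 0 0 1" --pt "0 0 0 0 1" --pt "0 0 0 0 1"

```text
time: 30.0
tool_pos: [0.5772, -0.2009, 0.1858]
tool_rot: [-3.141, 0.0, 0.226]
contact_force: [0.9, 0.9, -2.0]
opening: 0.0116
grip_force: 12.0
```

```bash
python3 -c "
from h import *
look(18);tilt(18);bed(19,range(100,220,6))"
```

```text
30.15 F [-0.22  0.27 -0.84] sd [0.54 0.58 0.53] M [0.028 0.163 0.025] sd [0.039 0.026 0.021] tau [-53.465 -25.066] [0.019 0.058] pos [ 577.02 -201.04  185.92] 0.011591384419885498
orange 186 264 shade [193, 209, 209, 209, 210, 210, 210, 211, 211, 211, 211, 211, 211, 212, 212, 212, 212, 213, 213, 213, 213, 214, 214, 221, 242, 255, 255, 245, 240, 239, 239, 238, 239, 238, 237, 237, 236, 236, 235, 224] 11.999863386154175
stem/tray dark col248 above block [167.0, 167.0, 167.0, 168.0, 168.0, 168.0, 168.0, 167.0, 167.0, 167.0, 167.0, 167.0, 167.0, 167.0, 167.0, 167.0, 157.0]
18 rows 186 233 tilt from low edge 0.95 top edge 0.32
tcp slot [-41.25959265  -0.08079456] 0.18604249611592638
100 26.4 30.5 22 22 22 YY YY 21 15 BB BB BB 18 18 18 16 16 16 16 19 17 18 BB BB BB 16 21 YY YY 21 22 21
106 21.3 26.9 22 21 22 YY YY 21 15 BB BB BB 18 18 18 16 16 16 16 19 17 17 BB BB BB 15 21 YY YY 21 21 21
112 16.2 23.2 22 22 22 YY YY 21 15 BB BB BB 18 18 18 17 16 16 16 19 17 17 BB BB BB 16 21 YY YY 21 21 21
118 11.0 19.5 22 22 22 YY YY 21 14 BB BB BB 18 18 18 17 16 16 16 19 16 17 BB BB BB 16 21 YY YY 21 21 2
[... 982 characters left out ...]
B BB BB BB 15 16 16 16 16 BB BB BB BB BB BB 19 YY YY 21 21 20 20
184 -49.7 -23.7 21 21 21 22 YY 24 18 BB BB BB BB BB 15 16 16 16 16 BB BB BB BB BB BB 19 YY YY 20 21 20 20
190 -55.5 -27.9 21 21 21 21 YY YY 19 BB BB BB BB 19 20 21 21 20 20 20 17 BB BB BB BB 19 YY YY 20 20 20 20
196 -61.5 -32.1 21 21 21 21 YY YY 19 BB BB BB BB 20 20 21 21 21 20 20 17 BB BB BB 15 19 YY YY 20 20 20 20
202 -67.5 -36.4 21 20 20 21 YY YY 19 BB BB BB 15 20 20 21 21 21 21 20 18 BB BB BB BB 19 YY YY 20 20 20 20
208 -73.6 -40.7 20 20 20 20 YY YY 20 13 13 13 11 20 21 21 21 21 21 20 18 13 13 14 14 19 YY YY 20 20 20 20
214 -79.7 -45.1 20 20 20 20 YY YY YY YY YY YY YY 20 21 21 21 21 21 20 18 YY YY YY YY YY YY YY 20 20 20 20
```

Emit:
move_arm --pt "0 0 0 0 1" --pt "-3 -0.7 1 0 1" --pt "-3.8 -0.9 3 0 1" --pt "0 0 5 0 1" --pt "0 0 8 0 1" --pt "0 0 8 0 1" --pt "0 0 8 0 1" --pt "0 0 5 0 1" --pt "0 0 0 0 1" --newtons 20

```text
time: 31.15
tool_pos: [0.5708, -0.2028, 0.2251]
tool_rot: [3.14, -0.001, 0.226]
contact_force: [-1.0, 0.2, -1.9]
opening: 0.0113
grip_force: 20.0
```

```bash
python3 -c "
from h import *
look(20);tilt(20);bed(21,range(60,220,7))"
```

```text
31.3 F [-0.43 -0.09 -1.41] sd [0.13 0.7  0.15] M [ 0.045  0.186 -0.017] sd [0.003 0.021 0.005] tau [-53.014 -26.19 ] [0.08  0.095] pos [ 570.3  -202.62  224.04] 0.011603748609763792
orange 186 265 shade [193, 209, 209, 209, 209, 209, 210, 211, 210, 211, 211, 211, 211, 211, 212, 212, 212, 213, 213, 213, 213, 213, 213, 221, 241, 255, 254, 245, 240, 239, 239, 238, 238, 238, 237, 237, 236, 236, 235, 216] 19.999905824661255
stem/tray dark col248 above block [167.0, 167.0, 167.0, 168.0, 167.0, 167.0, 167.0, 167.0, 167.0, 167.0, 167.0, 167.0, 167.0, 167.0, 167.0, 167.0, 157.0]
20 rows 186 233 tilt from low edge 0.95 top edge 0.32
tcp slot [-4.83059486e+01  3.19485625e-02] 0.22356075335913939
60 53.9 48.7 21 22 21 22 21 21 22 21 21 22 21 21 21 21 22 21 21 21 21 21 21 21 21 21 21 21 21 21 21 21
67 47.7 44.1 21 21 21 22 YY YY YY YY YY YY YY YY YY YY YY YY YY YY YY YY YY YY YY YY YY 24 21 21 21 21
74 41.4 39.5 22 22 22 22 YY YY 22 16 BB BB BB BB BB BB BB BB BB BB BB BB BB BB 16 22 YY 24 22 21 21 21
81 35.1 34.7 22 22 22 22 24 YY 22 16 BB BB 17 17 17 17 17 17 17 17 17 17 BB BB 16 22 YY 24 22 21 
[... 1300 characters left out ...]
 BB BB BB 16 16 16 16 16 BB BB BB BB BB 19 YY YY 21 20 20 20 20
179 -62.3 -37.7 21 21 21 21 21 YY YY 20 BB BB BB BB 16 16 16 16 16 BB BB BB BB BB 20 YY YY 21 20 20 20 20
186 -70.0 -43.4 20 20 21 20 20 23 YY 20 20 20 20 19 18 19 19 19 19 17 21 21 21 21 21 YY 24 20 20 20 20 20
193 -77.7 -49.1 20 20 20 20 20 20 20 20 20 20 20 20 20 21 21 20 20 20 17 20 20 20 20 20 20 20 20 20 20 20
200 -85.5 -55.0 20 20 20 20 20 20 20 20 20 20 18 20 20 21 21 21 20 20 18 20 20 20 20 20 20 20 20 20 20 20
207 -93.5 -60.9 20 20 20 20 20 20 20 20 20 20 15 20 21 21 21 21 21 20 18 18 20 20 20 20 20 20 20 20 20 20
214 -101.5 -66.8 20 20 20 20 20 20 20 20 20 20 15 20 21 21 21 21 21 20 18 16 20 20 20 20 20 20 20 20 20 20
```

Emit:
move_arm --pt "0 0 5 0 1" --pt "0 0 10 0 1" --pt "0 0 12 0 1" --pt "0 0 12 0 1" --pt "0 0 12 0 1" --pt "0 0 12 0 1" --pt "0 0 10 0 1" --pt "0 0 6 0 1" --pt "0 0 0 0 1" --pt "0 0 0 0 1"

```text
time: 32.4
tool_pos: [0.5702, -0.2026, 0.3026]
tool_rot: [-3.141, 0.001, 0.226]
contact_force: [-0.3, 0.3, -2.0]
opening: 0.0119
grip_force: 20.0
```

```bash
python3 -c "
from h import *
look(22);tilt(22);bed(23,range(20,220,7))"
```

```text
32.55 F [-0.21  0.13 -1.1 ] sd [0.42 0.62 0.15] M [ 0.034  0.177 -0.021] sd [0.022 0.02  0.022] tau [-52.141 -27.245] [0.144 0.099] pos [ 570.09 -202.58  302.33] 0.011801854730990605
orange 186 265 shade [191, 206, 206, 207, 207, 207, 207, 207, 208, 208, 208, 208, 208, 209, 209, 209, 209, 210, 210, 210, 210, 211, 211, 218, 239, 254, 252, 242, 237, 236, 236, 236, 235, 235, 234, 234, 233, 233, 232, 215] 19.99991923570633
stem/tray dark col248 above block [164.0, 165.0, 164.0, 165.0, 165.0, 165.0, 165.0, 165.0, 165.0, 164.0, 164.0, 164.0, 164.0, 164.0, 164.0, 164.0, 154.0]
22 rows 186 233 tilt from low edge 0.95 top edge 0.32
tcp slot [-4.82804323e+01 -7.37650565e-03] 0.3024093507609659
20 100.3 86.4 05 06 05 04 03 03 04 05 05 04 04 04 03 03 03 04 04 04 04 05 05 03 03 03 03 03 03 03 03 03
27 93.2 80.8 04 04 03 04 04 04 04 03 03 04 04 04 04 04 03 03 03 03 03 04 04 03 03 03 03 03 03 03 03 03
34 86.0 75.1 03 03 03 03 03 04 03 03 03 03 03 04 04 03 03 04 04 04 03 03 03 03 03 03 04 04 03 03 03 03
41 78.7 69.3 03 03 03 03 03 03 03 03 04 04 04 04 03 03 04 04 04 04 04 04 03 03 03 04 04 03 03 03 
[... 1924 characters left out ...]
 20 20 17 16 16 16 16 19 20 20 20 20 20 20 20 20 20 20 20 20
181 -86.9 -61.7 20 20 20 20 20 20 20 20 20 20 20 20 17 16 16 16 16 19 20 20 20 20 20 20 20 20 20 20 20 20
188 -96.3 -69.1 20 20 20 20 20 20 20 20 20 20 20 19 20 20 20 20 20 19 19 20 20 20 20 20 20 20 20 20 20 20
195 -105.8 -76.6 20 20 20 20 20 20 20 20 20 20 18 19 20 20 20 20 20 19 17 20 20 20 20 20 20 20 20 20 20 20
202 -115.4 -84.2 20 20 20 20 20 20 20 20 20 20 18 19 20 20 20 20 20 19 17 20 20 20 20 20 20 20 20 20 20 20
209 -125.2 -92.0 20 20 20 20 20 20 20 20 20 20 16 20 20 20 20 20 20 20 18 20 19 20 20 19 20 20 20 20 20 20
216 -135.1 -99.8 03 03 03 03 03 03 04 03 03 03 10 20 20 21 21 20 20 20 18 04 04 03 03 04 05 05 04 03 03 03
```

Emit:
move_arm --pt "-2 9 0 0 1" --pt "-4 16 0 0 1" --pt "-3 14 0 0 1" --pt "0 0 0 0 1" --pt "0 0 0 0 1"

```text
time: 33.15
tool_pos: [0.5614, -0.163, 0.3035]
tool_rot: [3.141, -0.001, 0.227]
contact_force: [0.9, -0.6, -1.5]
opening: 0.0116
grip_force: 20.0
```

Run:
```python
from h import *
s=monitor.observe(); I=vision.read_camera("wrist"); cv2.imwrite("pics/wrist24.png",I[:,:,::-1]); C=cam("wrist",s)
b=mask(I,(22,120,120),(35,255,255),(150,40,400,330)); x,y,w,h=cv2.boundingRect(b); print(x,y,w,h,s["tool_pos"])
hsv=cv2.cvtColor(I,cv2.COLOR_RGB2HSV)
for r in range(y,y+h,5): print(r," ".join("BB" if (100<=a<=130 and q>90) else ("YY" if 20<a<35 and q>150 else "%02d"%(v//10)) for a,q,v in hsv[r,x-2:x+w+2:2]))
# tray region white-ness: tray at stem columns
for r in(95,110,125): print(I[r,230:268].tolist()[::3])
```

```text
214 68 102 262 [ 0.56137066 -0.16296514  0.3034897 ]
68 06 05 05 20 22 22 22 22 22 22 22 22 22 22 22 22 22 22 21 22 22 22 22 22 22 22 22 22 24 24 24 24 24 24 24 24 24 24 24 24 24 24 24 24 24 24 24 24 24 24 24 24 22
73 04 05 05 19 22 22 22 22 22 22 22 22 22 22 22 22 22 22 22 22 22 22 22 22 22 22 22 22 YY YY 22 21 21 22 21 21 21 21 21 21 21 21 21 21 21 21 21 21 21 21 YY YY 22
78 04 04 04 19 22 22 22 22 22 22 22 22 22 22 22 22 22 22 22 22 22 22 22 22 22 22 22 22 YY YY 21 18 BB BB BB BB BB BB BB BB BB BB BB BB BB BB BB BB 16 21 YY YY 22
83 04 04 04 17 22 22 22 22 22 22 21 17 17 16 17 16 17 17 17 16 17 17 17 17 18 20 22 22 YY YY 21 BB BB BB BB BB BB BB BB BB BB BB BB BB BB BB BB BB 17 22 YY YY 22
88 05 05 04 17 22 22 22 22 22 22 21 16 16 16 16 16 16 16 16 16 16 16 16 16 16 19 22 23 YY YY 21 BB BB BB BB BB BB BB BB BB BB BB BB BB BB BB BB BB 18 22 YY 24 22
93 03 03 03 16 22 22 22 22 22 22 21 18 19 19 19 17 17 16 17 17 16 19 19 19 18 19 22 23 YY 25 21 BB BB BB BB BB BB BB BB BB BB BB BB BB BB BB BB BB 19 23 YY 24 22
98 03 03 03 16 22 22 22 22 22 22 21 19 15 19 18 16 17 17 17 17 16 19 19 18 
[... 7550 characters left out ...]
7 07 07 07 07 07 07 07 07 07 07 07
[[217, 221, 224], [190, 193, 195], [157, 160, 160], [186, 189, 189], [168, 171, 171], [167, 169, 170], [166, 170, 170], [165, 169, 169], [189, 192, 193], [188, 190, 191], [170, 173, 174], [216, 220, 223], [232, 227, 204]]
[[216, 220, 222], [209, 212, 214], [152, 154, 155], [185, 189, 189], [160, 162, 163], [167, 171, 171], [167, 170, 171], [167, 170, 170], [189, 192, 192], [187, 190, 190], [184, 187, 187], [216, 219, 222], [235, 227, 198]]
[[214, 217, 219], [209, 212, 214], [167, 170, 170], [185, 188, 188], [163, 167, 167], [167, 170, 170], [168, 170, 171], [167, 171, 171], [175, 178, 179], [180, 184, 184], [188, 191, 191], [215, 218, 220], [239, 228, 167]]
```

Emit:
move_arm --pt "0 0 8 0 1" --pt "0 0 16 0 1" --pt "0 0 22 0 1" --pt "0 0 24 0 1" --pt "0 0 22 0 1" --pt "0 0 16 0 1" --pt "0 0 9 0 1" --pt "0 0 0 0 1"

```text
time: 34.0
tool_pos: [0.5616, -0.1642, 0.4214]
tool_rot: [3.14, -0.002, 0.225]
contact_force: [0.5, -0.0, -0.9]
opening: 0.0117
grip_force: 20.0
```

Emit:
move_arm --pt "-3 8 0 0 1" --pt "-6 16 0 0 1" --pt "-6 24 0 0 1" --pt "-6 28 0 0 1" --pt "-6 28 0 0 1" --pt "-6 28 0 0 1" --pt "-6 28 0 0 1" --pt "-6 28 0 0 1" --pt "-6 28 0 0 1" --pt "-6 28 0 0 1" --pt "-6 28 0 0 1" --pt "-6 28 0 0 1"

```text
time: 35.2
tool_pos: [0.4911, 0.1377, 0.419]
tool_rot: [-3.141, 0.002, 0.226]
contact_force: [1.3, 0.5, -0.7]
opening: 0.0119
grip_force: 20.0
```

Emit:
move_arm --pt "-6.6 28 0 0.011 1" --pt "-6.6 28 0 0.011 1" --pt "-6.6 28 0 0.011 1" --pt "-6.6 28 0 0.011 1" --pt "-6.6 28 0 0.011 1" --pt "-6.6 28 0 0.011 1" --pt "-6.6 28 0 0.011 1" --pt "-6.6 22 0 0.011 1" --pt "-6.6 13 0 0.011 1" --pt "-6.6 7.6 0 0.011 1" --pt "0 0 0 0 1" --pt "0 0 0 0 1"

```text
time: 36.4
tool_pos: [0.4263, 0.3743, 0.4201]
tool_rot: [3.141, -0.0, 0.335]
contact_force: [0.4, -1.2, -0.9]
opening: 0.0118
grip_force: 20.0
```

Run:
```python
from h import *
look(25);tilt(25)
s=monitor.observe(); C=cam("wrist",s); I=cv2.imread("pics/wrist25.png")[:,:,::-1].copy()
m=mask(I,(50,120,80),(75,255,255),(100,0,400,330)); m=cv2.morphologyEx(m,cv2.MORPH_CLOSE,np.ones((61,61)))
P=np.array([plane(C,p,.003)[:2] for p in rect(m)])*1000; print("mat",cv2.minAreaRect(P.astype(np.float32)),cv2.boundingRect(m),s["tool_pos"],s["tool_rot"])
```

```text
36.55 F [-0.03  0.73 -2.07] sd [0.38 0.25 0.34] M [-0.002  0.166  0.007] sd [0.041 0.02  0.044] tau [-47.461 -27.194] [0.043 0.031] pos [426.65 374.09 420.2 ] 0.01154974406921682
orange 186 263 shade [218, 232, 233, 233, 233, 234, 234, 234, 234, 235, 235, 235, 235, 236, 236, 236, 236, 237, 236, 237, 237, 237, 237, 245, 255, 255, 255, 255, 255, 255, 255, 255, 255, 255, 255, 255, 255, 255, 255] 19.999786019325256
stem/tray dark col248 above block [191.0, 191.0, 191.0, 191.0, 191.0, 191.0, 191.0, 191.0, 191.0, 191.0, 191.0, 191.0, 190.0, 190.0, 190.0, 190.0, 181.0]
25 rows 186 232 tilt from low edge 0.95 top edge 0.3
mat ((483.92083740234375, 395.0775451660156), (130.639892578125, 111.2765121459961), 19.3165225982666) (211, 53, 71, 85) [0.42674746 0.37418452 0.42018022] [ 3.14138449e+00 -2.37988065e-04  3.34477504e-01]
```

Emit:
move_arm --pt "0 1 -10 0 1" --pt "0 0 -20 0 1" --pt "0 0 -28 0 1" --pt "0 0 -28 0 1" --pt "0 0 -28 0 1" --pt "0 0 -28 0 1" --pt "0 0 -28 0 1" --pt "0 0 -28 0 1" --pt "0 0 -26 0 1" --pt "0 0 -18 0 1" --pt "0 0 -10 0 1" --pt "0 0 -6 0 1"

```text
time: 37.8
tool_pos: [0.4261, 0.3755, 0.161]
tool_rot: [3.141, 0.001, 0.335]
contact_force: [0.4, 0.1, -0.6]
opening: 0.0117
grip_force: 20.0
```

Emit:
move_arm --pt "0 0 0 0 1" --pt "0 0 0 0 1"

```text
time: 38.0
tool_pos: [0.4268, 0.3762, 0.1628]
tool_rot: [-3.141, -0.001, 0.336]
contact_force: [-0.2, 0.5, -1.2]
opening: 0.0117
grip_force: 20.0
```

```bash
python3 -c "
from h import *
avg(3)"
```

```text
38.15 F [ 0.18  0.13 -1.35] sd [0.18 0.16 0.58] M [ 0.003  0.191 -0.033] sd [0.025 0.047 0.019] tau [-49.266 -23.614] [0.135 0.087] pos [426.77 376.23 163.  ] 0.01146281695041739
```

Emit:
move_arm --pt "0 0 -1 0 1" --pt "0 0 -1 0 1" --pt "0 0 0 0 1"

```text
time: 38.45
tool_pos: [0.4263, 0.3759, 0.16]
tool_rot: [3.141, 0.0, 0.336]
contact_force: [-0.5, 0.6, -1.3]
opening: 0.0113
grip_force: 20.0
```

```bash
python3 -c "
from h import *
avg(1)"
```

```text
38.5 F [-0.52 -0.02 -2.35] sd [0. 0. 0.] M [-0.044  0.209  0.021] sd [0. 0. 0.] tau [-49.638 -23.633] [0. 0.] pos [426.27 375.89 159.98] 0.011637061063825328
```

Emit:
move_arm --pt "0 0 -2 0 1" --pt "0 0 -2 0 1" --pt "0 0 -1 0 1" --pt "0 0 0 0 1" --pt "0 0 0 0 1"

```text
time: 39.0
tool_pos: [0.4264, 0.3759, 0.155]
tool_rot: [3.141, -0.0, 0.336]
contact_force: [-0.1, 1.1, -0.9]
opening: 0.0116
grip_force: 20.0
```

```bash
python3 -c "
from h import *
avg(2)"
```

```text
39.1 F [ 0.26 -0.34 -1.48] sd [0.43 0.52 0.25] M [ 0.008  0.17  -0.046] sd [0.032 0.007 0.01 ] tau [-49.648 -23.459] [0.009 0.005] pos [426.35 375.95 155.08] 0.011503908138340067
```

Emit:
move_arm --pt "0 0 -1 0 1" --pt "0 0 -0.5 0 1" --pt "0 0 0 0 1"

```text
time: 39.4
tool_pos: [0.4263, 0.3759, 0.1534]
tool_rot: [3.141, 0.0, 0.336]
contact_force: [0.1, 0.5, -0.8]
opening: 0.0116
grip_force: 20.0
```

```bash
python3 -c "
from h import *
avg(2)"
```

```text
39.5 F [-0.36 -0.3  -0.98] sd [0.03 0.39 0.48] M [ 0.006  0.168 -0.016] sd [0.007 0.021 0.035] tau [-49.71  -23.414] [0.001 0.001] pos [426.3  375.91 153.5 ] 0.01197552770956046
```

Emit:
move_arm --pt "0 0 -1 0 1" --pt "0 0 0 0 1" --pt "0 0 0 0 1"

```text
time: 39.8
tool_pos: [0.4263, 0.3759, 0.1525]
tool_rot: [3.141, 0.0, 0.336]
contact_force: [0.3, 0.7, -0.2]
opening: 0.0116
grip_force: 20.0
```

```bash
python3 -c "
from h import *
avg(2)"
```

```text
39.9 F [ 0.36  0.28 -1.83] sd [0.15 0.4  0.59] M [-0.009  0.18   0.005] sd [0.002 0.011 0.011] tau [-49.738 -23.393] [0.002 0.003] pos [426.31 375.94 152.53] 0.011531283850757877
```

Emit:
move_arm --pt "0 0 -0.7 0 1" --pt "0 0 0 0 1" --pt "0 0 0 0 1"

```text
time: 40.2
tool_pos: [0.4263, 0.3759, 0.1518]
tool_rot: [3.142, 0.0, 0.336]
contact_force: [0.4, 0.7, -1.3]
opening: 0.0117
grip_force: 20.0
```

```bash
python3 -c "
from h import *
avg(1)"
```

```text
40.25 F [ 0.27  0.54 -1.43] sd [0. 0. 0.] M [-0.018  0.2   -0.022] sd [0. 0. 0.] tau [-49.759 -23.375] [0. 0.] pos [426.32 375.94 151.86] 0.011575383432118029
```

Emit:
move_arm --pt "0 0 -0.7 0 1" --pt "0 0 0 0 1" --pt "0 0 0 0 1"

```text
time: 40.55
tool_pos: [0.4263, 0.3759, 0.1511]
tool_rot: [3.141, 0.0, 0.336]
contact_force: [1.3, 0.6, -2.6]
opening: 0.0114
grip_force: 20.0
```

```bash
python3 -c "
from h import *
avg(1)"
```

```text
40.6 F [-0.85 -0.29 -1.23] sd [0. 0. 0.] M [0.037 0.186 0.033] sd [0. 0. 0.] tau [-49.771 -23.353] [0. 0.] pos [426.32 375.93 151.12] 0.011438864283398286
```

Emit:
move_arm --pt "0 0 -0.6 0 1" --pt "0 0 0 0 1" --pt "0 0 0 0 1"

```text
time: 40.9
tool_pos: [0.4264, 0.376, 0.1507]
tool_rot: [3.142, -0.0, 0.336]
contact_force: [-0.1, -0.2, -0.2]
opening: 0.0116
grip_force: 20.0
```

```bash
python3 -c "
from h import *
avg(1)"
```

```text
40.95 F [ 0.23  0.93 -0.17] sd [0. 0. 0.] M [-0.011  0.16  -0.046] sd [0. 0. 0.] tau [-49.11  -23.049] [0. 0.] pos [426.35 375.96 150.65] 0.011817926844720323
```

Emit:
move_arm --pt "0 0 -0.6 0 1" --pt "0 0 0 0 1" --pt "0 0 0 0 1"

```text
time: 41.25
tool_pos: [0.4265, 0.3761, 0.1504]
tool_rot: [-3.141, -0.001, 0.336]
contact_force: [-1.1, -0.7, 6.0]
opening: 0.0114
grip_force: 20.0
```

```bash
python3 -c "
from h import *
avg(1)"
```

```text
41.3 F [-2.   -0.76  4.59] sd [0. 0. 0.] M [-0.076  0.268  0.029] sd [0. 0. 0.] tau [-46.225 -21.83 ] [0. 0.] pos [426.48 376.08 150.43] 0.01150003077857519
```

Emit:
move_arm --pt "0 0 0.5 0 1" --pt "0 0 0 0 1" --pt "0 0 0 0 1" --pt "4.05 1.42 0.6 0 1" --pt "4.05 1.42 0.5 0 1" --pt "4.05 1.42 0.4 0 1" --pt "0 0 0 0 1" --newtons 3

```text
time: 42.0
tool_pos: [0.4393, 0.3804, 0.1519]
tool_rot: [-3.142, -0.001, 0.335]
contact_force: [-0.8, 0.9, 3.2]
opening: 0.0119
grip_force: 3.0
```

```bash
python3 -c "
from h import *
look(26);tilt(26)"
```

```text
42.15 F [-0.29  0.08  2.75] sd [0.23 0.36 0.72] M [0.046 0.068 0.001] sd [0.032 0.019 0.027] tau [-48.486 -22.325] [0.143 0.008] pos [438.71 380.23 151.9 ] 0.012002050590822889
orange 187 265 shade [182, 205, 205, 206, 206, 206, 207, 207, 208, 208, 208, 208, 209, 209, 209, 210, 210, 210, 210, 211, 210, 215, 237, 255, 255, 250, 246, 246, 245, 245, 245, 245, 244, 244, 243, 243, 242, 242, 242, 186] 3.0002669245004654
stem/tray dark col248 above block [165.0, 165.0, 165.0, 165.0, 165.0, 165.0, 164.0, 164.0, 165.0, 165.0, 165.0, 164.0, 164.0, 164.0, 164.0, 164.0, 164.0]
26 rows 187 230 tilt from low edge 0.38 top edge 0.25
```

Emit:
move_arm --pt "4.05 1.42 0.5 0 1" --pt "4.05 1.42 0.3 0 1" --pt "4.05 1.42 0.1 0 1" --pt "4.05 1.42 0 0 1" --pt "0 0 0 0 1"

```text
time: 42.7
tool_pos: [0.4553, 0.386, 0.1526]
tool_rot: [3.141, -0.0, 0.336]
contact_force: [-0.5, -0.6, 1.5]
opening: 0.0121
grip_force: 3.0
```

```bash
python3 -c "
from h import *
look(27);tilt(27)"
```

```text
42.85 F [0.55 0.45 0.34] sd [0.46 0.45 0.44] M [ 0.044  0.019 -0.016] sd [0.028 0.044 0.01 ] tau [-51.49  -23.321] [0.182 0.034] pos [454.77 385.85 152.65] 0.012197067286267628
orange 189 265 shade [175, 194, 195, 195, 196, 196, 197, 197, 197, 198, 198, 198, 199, 199, 200, 199, 200, 201, 205, 228, 248, 252, 251, 249, 249, 249, 249, 249, 249, 248, 248, 248, 247, 247, 247, 246, 246, 244, 154] 2.999955229461193
stem/tray dark col248 above block [155.0, 155.0, 155.0, 155.0, 155.0, 155.0, 155.0, 155.0, 155.0, 154.0, 155.0, 155.0, 155.0, 154.0, 154.0, 154.0, 154.0]
27 rows 189 226 tilt from low edge 1.08 top edge 0.14
```

Emit:
move_arm --pt "4.22 1.48 -0.1 0 1" --pt "4.22 1.48 -0.3 0 1" --pt "4.22 1.48 -0.5 0 1" --pt "4.22 1.48 -0.6 0 1" --pt "0 0 0 0 1"

```text
time: 43.4
tool_pos: [0.4723, 0.392, 0.1513]
tool_rot: [-3.142, -0.001, 0.335]
contact_force: [0.0, -0.5, 1.0]
opening: 0.0117
grip_force: 3.0
```

```bash
python3 -c "
from h import *
look(28);tilt(28)"
```

```text
43.55 F [ 0.69 -0.29  1.04] sd [0.14 0.32 0.72] M [ 0.053  0.015 -0.024] sd [0.016 0.026 0.026] tau [-52.736 -23.281] [0.104 0.006] pos [471.81 391.87 151.4 ] 0.011894107415070972
orange 192 264 shade [175, 182, 182, 183, 183, 184, 184, 185, 185, 186, 186, 187, 187, 188, 188, 206, 232, 247, 250, 252, 252, 252, 252, 252, 252, 252, 252, 252, 252, 251, 251, 251, 250, 250, 250, 248, 203] 3.0000217258930206
stem/tray dark col248 above block [142.0, 143.0, 143.0, 143.0, 143.0, 143.0, 143.0, 143.0, 143.0, 143.0, 143.0, 144.0, 144.0, 143.0, 143.0, 143.0, 143.0]
28 rows 192 222 tilt from low edge 0.17 top edge 0.01
```

Emit:
move_arm --pt "4.22 1.48 -0.6 0 1" --pt "4.22 1.48 -0.8 0 1" --pt "4.22 1.48 -0.9 0 1" --pt "0 0 0 0 1"

```text
time: 44.0
tool_pos: [0.485, 0.3964, 0.1489]
tool_rot: [3.142, -0.001, 0.336]
contact_force: [1.2, 0.5, 2.2]
opening: 0.0119
grip_force: 3.0
```

```bash
python3 -c "
from h import *
look(29);tilt(29)"
```

```text
44.15 F [ 0.64 -0.18  1.17] sd [0.88 0.26 0.91] M [ 0.071 -0.038  0.015] sd [0.031 0.011 0.012] tau [-53.761 -23.203] [0.098 0.008] pos [484.49 396.29 149.04] 0.012252635292585204
orange 195 264 shade [185, 186, 187, 187, 188, 189, 189, 190, 191, 191, 192, 193, 207, 240, 255, 255, 255, 255, 255, 255, 255, 255, 255, 255, 255, 255, 255, 255, 255, 255, 255, 255, 255, 255, 237] 3.0000589415431023
stem/tray dark col248 above block [144.0, 159.0, 146.0, 146.0, 146.0, 146.0, 147.0, 147.0, 147.0, 147.0, 148.0, 147.0, 148.0, 148.0, 148.0, 147.0, 145.0]
29 rows 195 220 tilt from low edge 0.08 top edge -0.06
```

Emit:
move_arm --pt "3.6 1.25 -0.9 0 1" --pt "3.6 1.25 -1 0 1" --pt "3.6 1.25 -1 0 1" --pt "0 0 0 0 1"

```text
time: 44.6
tool_pos: [0.4956, 0.4001, 0.1459]
tool_rot: [3.142, -0.0, 0.336]
contact_force: [1.0, -0.2, 1.8]
opening: 0.0119
grip_force: 3.0
```

```bash
python3 -c "
from h import *
look(30);tilt(30)"
```

```text
44.75 F [ 0.46 -0.24  1.33] sd [0.6  0.21 0.25] M [ 0.058 -0.036 -0.016] sd [0.028 0.041 0.024] tau [-54.931 -23.276] [0.102 0.025] pos [495.2  399.99 146.05] 0.012092247622234339
orange 197 263 shade [179, 180, 181, 182, 183, 184, 185, 185, 186, 187, 207, 245, 255, 255, 255, 255, 255, 255, 255, 255, 255, 255, 255, 255, 255, 255, 255, 255, 255, 255, 255, 255, 255, 229] 3.0000408366322517
stem/tray dark col248 above block [148.0, 147.0, 146.0, 146.0, 151.0, 140.0, 141.0, 142.0, 141.0, 142.0, 142.0, 142.0, 142.0, 141.0, 142.0, 142.0, 140.0]
30 rows 197 217 tilt from low edge 0.02 top edge -0.18
```

Emit:
move_arm --pt "2 0.7 -0.4 0 1" --pt "0 0 0 0 1" --pt "0 0 0 0 0.74" --pt "0 0 0 0 0.7" --pt "0 0 0 0 0.6" --pt "0 0 0 0 0.5" --pt "0 0 0 0 0.4" --pt "0 0 0 0 0.4" --pt "0 0 10 0 0.4" --pt "0 0 20 0 0.4" --pt "0 0 20 0 0.4" --pt "0 0 0 0 0.4"

```text
time: 46.0
tool_pos: [0.4984, 0.4016, 0.1997]
tool_rot: [-3.14, -0.007, 0.336]
contact_force: [0.4, 0.2, 0.2]
opening: 0.0271
grip_force: 0.0
```

Emit:
move_arm --pt "0 0 30 0 0.2" --pt "0 0 40 0 0" --pt "0 0 40 0 0" --pt "0 0 20 0 0" --pt "0 0 0 0 0" --pt "0 0 0 0 0"

```text
time: 46.6
tool_pos: [0.4968, 0.4005, 0.3247]
tool_rot: [3.141, 0.001, 0.336]
contact_force: [0.6, -0.4, -1.0]
opening: 0.0461
grip_force: 0.0
```

Run:
```python
from h import *
s=monitor.observe(); print(s["time"],s["tool_pos"],s["tool_rot"])
I=vision.read_camera("wrist"); C=cam("wrist",s); cv2.imwrite("pics/wrist31.png",I[:,:,::-1])
m=mask(I,(50,120,80),(75,255,255),(100,0,420,330)); x,y,w,h=cv2.boundingRect(rect(m)); print(x,y,w,h)
P=np.array([plane(C,p,.003)[:2] for p in rect(m)])*1000; print("mat",cv2.minAreaRect(P.astype(np.float32)))
k=np.zeros_like(m); k[y+6:y+h-6,x+6:x+w-6]=1; t=cv2.bitwise_not(mask(I,(45,80,60),(80,255,255)))*k; o=mask(I,(5,150,60),(25,255,255)); 
oc=rect(o*k); print("orange",cv2.boundingRect(oc),plane(C,cen(o*k)[0],.15))
t[o>0]=0; c=rect((t>0).astype(np.uint8)); print("tray",cv2.boundingRect(c),cv2.minAreaRect(np.array([plane(C,p,.019)[:2] for p in c],np.float32)*1000))
D=vision.read_camera("side"); S=vision.read_camera("scene"); cv2.imwrite("pics/side31.png",D[:,:,::-1]); cv2.imwrite("pics/scene31.png",S[:,:,::-1])
```

```text
46.6 [0.49679048 0.40053131 0.32465463] [3.14124170e+00 1.18752079e-03 3.35805955e-01]
207 106 82 92
mat ((484.330322265625, 395.2611999511719), (129.9692840576172, 111.19120788574219), 19.2150821685791)
orange (241, 141, 13, 29) [0.51000721 0.40512934 0.15      ]
tray (239, 133, 17, 43) ((485.69091796875, 396.6552429199219), (58.16608810424805, 22.266155242919922), 19.204545974731445)
```

```bash
python3 -c "
from cell import workorder
print(workorder.hand_in())"
```

```text
the job is handed in; nothing more can be done
None
```

The job is handed in at about 47 s of robot time. The tube was seen lying on the bed through the slot, and the empty boat stands upright within about 2 mm of the mat's middle. I planned clear paths round the cover and the bystanders but did not check afterwards that the bystanders stayed put.

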